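Hold a knife blank's tang home in the sprung bench gauge

TASK

Check the tang of the knife blank that has a narrow tang with two shoulders: lift it off the wooden rack, lay it flat on the rail of the bench gauge and slide its tang into the slot, pushing back the sprung plunger until both shoulders sit tight against the stop plate. Finish while still holding the blank pressed firmly home there, so that the dial can be read, but do not force it. Leave the other blank and the things on the bench where they lie.

Things in the scene. Friction and masses are not known exactly. Their poses are not given: they have to be found in the camera images.
- blank: The knife blank to check: flat steel, 5 mm thick, 192 mm long, about 0.18 kg, blade 30 mm wide, narrow tang. Origin: underside, centre line, at the centre of mass; +x towards the tang, z up. Parallel edges x = -55 to +42 mm, point at -90; square shoulders at +42 mm; tang 14 mm wide from +42 to +102, last 8 mm tapering to 8 mm wide. Lies on the rack, tang away from the robot
- tang_tip (a point): End of the blank's tang, in the middle of the end face (blank frame 102, 0, 2.5 mm)
- shoulder_left (a point): Middle of the blank's left (+y) shoulder face (blank frame 42, 11, 2.5 mm)
- shoulder_right (a point): Middle of the blank's right (-y) shoulder face (blank frame 42, -11, 2.5 mm)
- gauge: Bench gauge bolted down, 315 x 90 mm, 66 mm high. Origin: on the bench under the middle of the stop face; +x is the pushing direction (roughly away from the robot), z up. Base plate 14 mm high; rail on its centre line, x = -105 to 0 mm, 12 mm wide, top 46 mm above the bench: the blank lies on it and overhangs 9 mm each side, so fingers fit beside it. Working faces oiled, friction about 0.15
- seat (a point): Slot mouth: stop face, centre line, rail-top level (gauge frame 0, 0, 46 mm; axes as the gauge's). Slot behind it: 16.5 mm wide, floor level with the rail, roofed at x = 5 to 22 mm by a keeper (underside 7.5 mm above the floor, top 59.5 mm above the bench), then open on top to the plunger housing at x = 62 mm. Blank home: its origin is 42 mm in front (-x) of this point
- stop_plate: Hardened steel plate with the slot cut in it, on the front of the gauge head, the hard stop: its front is the stop face (gauge x = 0), 56 mm wide, from 30 to 59.5 mm above the bench. Its frame is the gauge's. Behind the head, the gauge's dial lies face up at x = 156 mm
- plunger (a joint): Travel of the sprung plunger in m: 0 at rest, grows as it is pushed in along the gauge's +x, 0.012 at most. The spring pushes back with 5 N at 0 and 0.5 N more per mm: 9 N at 8 mm. The blank with its shoulders on the stop plate holds it at 0.008. It drives the dial's needle
- plunger_tip (a point): Middle of the plunger's front face, an 8 mm round pin in the slot, 52 mm behind the stop face at rest, 50.5 mm above the bench
- rack: Wooden rack fixed to the bench: board 150 x 190 x 12 mm with two battens across it (along its y), 14 mm wide, centred at x = -45 and +45 mm, tops 40 mm above the bench. Origin: underside centre. The two blanks lie across the battens side by side, about 90 mm apart
- full_blank: The other blank, not to be moved: 5 mm steel, 212 mm long, 28 mm wide, with no shoulders: its broad full tang (22 to 28 mm wide, three pin holes) runs on from the blade. Origin on the underside, +x towards the tang
- file: Flat file with a wooden handle, 290 mm long, 26 mm high, lying on the bench; origin on its underside, file to +x. Leave alone
- jar: Amber glass jar with a brass lid, 64 mm across, 85 mm high; origin underside centre. Leave alone
- tin: Tin full of brushes, 86 mm across, tin 105 mm high, brushes up to about 260 mm; origin underside centre. Leave alone
There are look-alikes about, which are no part of the job. What is shaped like the blank but black or turquoise is not meant.

How it is judged:
On the way, in this order (a step that is already met when the one before it is completed fails the run):
1. the tang is in the slot, not yet home (x of tang_tip in the frame of seat above 0.02 m and y of tang_tip in the frame of seat between -0.004 and 0.004 m and z of tang_tip in the frame of seat between 0 and 0.007 m and value of joint plunger below 0.005 m).
2. the blank is held home against the plunger, both shoulders on the stop plate (x of shoulder_left in the frame of gauge between -0.0015 and 0.002 m and x of shoulder_right in the frame of gauge between -0.0015 and 0.002 m and y of blank in the frame of seat between -0.003 and 0.003 m and z of blank in the frame of seat between -0.003 and 0.003 m and angle between the z axis of blank and the z axis of gauge, either way round below 0.08 rad and x of tang_tip in the frame of seat above 0.055 m and value of joint plunger above 0.006 m and contact force between blank and stop_plate above 2 N and contact force between the fingers and blank above 5 N), for 0.3 s.
At the end, for the whole second after the job is handed in: Blank flat on the rail (within 3 mm of it and of the centre line, 5 degrees of level), tang in the slot, both shoulders within 1.5 mm of the stop face, plunger pushed in over 6 mm, blank pressing on the stop plate with over 2 N, fingers holding the blank with over 5 N (all of step 2); the arm keeps its last pose, push and grip.
It fails at once if the blank is forced against the stop plate with more than 60 N (contact force between blank and stop_plate above 60 N).
It fails at once if the other blank is moved more than 30 mm (distance of full_blank from where it was at the start of the episode above 0.03 m).
It fails at once if the file is moved more than 30 mm (distance of file from where it was at the start of the episode above 0.03 m).
It fails at once if the jar is moved more than 30 mm (distance of jar from where it was at the start of the episode above 0.03 m).
It fails at once if the tin is moved more than 30 mm (distance of tin from where it was at the start of the episode above 0.03 m).
It also fails if it takes over 58 s, if anything falls off the work surface, if the arm or the gripper's body presses on something with over 40 N, if the wrist force passes 120 N, or if a joint passes its speed limit or range.

ROBOT

A 6-joint arm with a two-finger parallel gripper is mounted at the origin on the work surface. World frame = base frame: x ahead of the robot, y to its left, z up, the work surface at z = 0. Lengths are in m, angles in rad, forces in N, time in s.
With the tool pointing down it reaches from about 0.375 to 0.975 m from the base axis. Payload 3.8 kg.
Tool frame: the origin (TCP) lies midway between the tips of the shut fingers; the grasp point (between the pads) lies 19 mm behind it (grip_point_offset is the distance from the TCP to the grasp point, in m); z points along the fingers, y is the line along which they close (so a half turn about z gives the same grasp; the last joint's range is limited). The gripper opens to 88 mm and grips with 3 to 60 N. Pads are 18 mm wide; open, the fingers measure 123 mm over their backs; the gripper's body (75 mm by 187 mm) begins 45 mm behind the grasp point.
Start: joints at [1.171, 0.264, 1.604, -0, 1.274, -0.037], TCP at [0.24, 0.631, 0.207] pointing down, gripper open.
Joint ranges: [-2.63, 2.63], [-0.94, 2.18], [0.31, 2.57], [-1.31, 4.45], [0, 2.66], [-2.55, 2.55]. Speed limits (rad/s): [2.57, 2.57, 3.14, 3.14, 3.14, 3.14].

INTERFACE

Orientations are given as [roll, pitch, yaw] about the fixed x, y, z axes, in that order (R = Rz(yaw) Ry(pitch) Rx(roll)).
In Python, from plant import read_state, snapshot, job_done, spot_in, masks_of, grip_point_offset gives the robot as it stands. The module is installed in compiled form; this text tells all that it offers.
- The arm moves only by the tool apply_moves, never from a script. Its argument "moves" is a list of rows, each an object of numbers: "dx", "dy", "dz": the shift along the tool's x, y, z in units of 50 mm (1.0 is 50 mm); "ax", "ay", "az": the turn, a rotation vector about the tool's x, y, z in units of 6 degrees (1.0 is 6 degrees). A call has 1 to 12 rows; each row shifts and turns the commanded pose from where the row before left it, along the tool's axes as they then stand; what a row does not reach is not made up. A row lasts 1/8 s, in which the tool goes at most 62.5 mm and 10.7 degrees, less where a joint would pass 70% of its speed; a pose out of reach is approached as far as the arm can. A call is refused whole if a number of a shift passes 1 or a number of a turn 1, either way. A call with a gripper value outside its range is refused whole. "gripper" is the closure, from -1 (fully open) to 1 (shut), set as the call begins (left out, the last holds). The fingers move at their own pace and stop on an object; "grip_force" is the grip in N (left out, the last holds). Time passes only in rows, so rows that do not move let the fingers close. It gives the time, the measured TCP pose, the force, the opening and the grip force at its end, in the units of the state.
- read_state(): the state, without advancing time (a new reading comes with each control period).
- snapshot(name): name is "side" or "top"; returns a dict with "color" (400x640x3 uint8, red, green, blue), "intrinsics" (3x3 intrinsics, pixels), "D" ([k1, k2, p1, p2, k3] as OpenCV has them; the pictures are not rectified), "rvec" (rotation vector, rad) and "tvec" (3), from world to camera coordinates, as OpenCV has them. Camera axes: x right, y down, z forward; pixel columns grow to the right and rows downward; lengths in m; the calibration is good to about 2 mm. A picture is of the moment at which its call begins. There is no depth.
- job_done(): hands the job in; it is judged then, once.
Trained networks look in the newest picture that a camera, given by its name, has taken for a name from the list of things; names that differ only in an ending like _2 or _b are one class to them, and where a whole thing is asked for, a point or a joint stands for the part that bears it (a point fixed in the world has none). Each returns a list of dicts, best first, with "conf" (0 to 1); they miss things now and then, are a little off and sometimes report something else, mostly with a low value. They report only what shows in the picture. A call takes as long as a camera call. They do not tell look-alikes from the thing itself.
- spot_in(camera, query): "position" ([x, y, z] in m, in world coordinates, good to about 4 mm: the middle of the surface that is visible of it).
- masks_of(camera, query): "pixels" (400x640 bool, what is visible of it).
The state is a dict: "time_s": time; "joints": joint angles; "joint_vel": joint speeds; "joint_torque": joint torques, N m; "eef_pos": TCP position; "orientation": TCP orientation; "contact_force": force on the tool from outside, world axes, zero at the start; "moment": the same for the moment, N m; "gripper_width": opening from 0.0 (shut) to 1.0 (fully open); "finger_force": force on a finger pad.
Only numpy, scipy, OpenCV 4.12 (cv2) and the standard library are available. Lean on these libraries where they do the work, as an engineer would, in place of code of your own. Each camera call takes 0.05 s, during which the arm holds its last target. There are 200 camera calls.

## Working session

There is one attempt and no reset: what is moved stays moved. The work goes in short steps, Python scripts to look and compute and a tool call to move; the robot and the scene stay as the last step left them, time stands still between calls to the robot, and variables do not carry over. Pictures are saved under pics/ and viewed, at most 10 in all, crops included, and the job is handed in when it is done.

Besides the shell and the picture viewer there is one more tool, called after "Call:" as name([rows], argument=value, ...), one row to a line, values as JSON. apply_moves: Moves the arm, as the interface text tells. Its arguments: {"type":"object","properties":{"moves":{"type":"array","items":{"type":"object","properties":{"dx":{"type":"number"},"dy":{"type":"number"},"dz":{"type":"number"},"ax":{"type":"number"},"ay":{"type":"number"},"az":{"type":"number"}}}},"gripper":{"type":"number"},"grip_force":{"type":"number"}},"required":["moves"]}

```bash
mkdir -p pics; python3 - <<'E'
from plant import *
import cv2,numpy as np,pickle
s=read_state();print({k:np.round(v,3) for k,v in s.items()}, grip_point_offset)
for c in("side","top"):
    d=snapshot(c);cv2.imwrite(f"pics/{c}0.png",d["color"][:,:,::-1]);pickle.dump(d,open(f"{c}0.pkl","wb"))
    print(c,d["rvec"],d["tvec"],d["intrinsics"].tolist(),d["D"])
    for q in("blank","gauge","stop_plate","rack","full_blank","plunger","tang_tip"):
        print(q,[(np.round(r["position"],4).tolist(),round(r["conf"],2)) for r in spot_in(c,q)][:4])
E
```

```text
{'time_s': np.float64(0.0), 'joints': array([ 1.171,  0.265,  1.605, -0.   ,  1.274, -0.037]), 'joint_vel': array([-0.001, -0.   ,  0.001, -0.002,  0.   , -0.001]), 'joint_torque': array([ 0.0000e+00, -5.0208e+01, -3.5689e+01,  7.3000e-02,  2.9000e-02,
       -0.0000e+00]), 'eef_pos': array([0.239, 0.63 , 0.206]), 'orientation': array([-3.139, -0.   ,  2.779]), 'contact_force': array([-0.789,  0.223,  1.416]), 'moment': array([-0.067, -0.015, -0.024]), 'finger_force': np.float64(0.0), 'gripper_width': np.float64(1.0)} 0.0187
side [ 2.1264596  -0.92954342  0.41174462] [-0.3620311   0.33044771  1.14008205] [[462.034229510301, 0.0, 318.19398660114115], [0.0, 462.034229510301, 200.74702606433246], [0.0, 0.0, 1.0]] [0.02197816 0.         0.         0.         0.        ]
blank [([0.5811, 0.2578, 0.0461], 0.85), ([0.3298, 0.187, 0.0073], 0.7), ([0.7905, 0.1082, 0.0087], 0.5)]
gauge [([0.562, -0.1993, 0.0206], 0.71), ([0.5811, 0.3839, 0.1049], 0.49)]
stop_plate [([0.5388, -0.1893, 0.0508], 0.53)]
rack [([0.5609, 0.1873, 0.0132], 0.65), ([0.5805, 0.3819, 0.1085], 0.37)]
full_blank [([0.5514, 0.1761, 0.0457], 0.89)]
plunger [([0.5493, 0.1719, 0.0449], 0.23)]
tang_tip [([0.5803, 0.2599, 0.0495], 0.84), ([0.7906, 0.1096, 0.0049], 0.66), ([0.3349, 0.1934, 0.003], 0.57)]
top [ 2.17980606 -2.15439774  0.10317241] [0.00736005 0.58370115 1.35580662] [[436.23822839189427, 0.0, 315.19863531772074], [0.0, 436.23822839189427, 200.02245835128144], [0.0, 0.0, 1.0]] [-0.11081453  0.          0.          0.          0.        ]
blank [([0.5776, 0.2589, 0.0441], 0.87), ([0.3325, 0.1928, 0.0049], 0.64)]
gauge [([0.5796, -0.1782, 0.0194], 0.57)]
stop_plate []
rack [([0.573, 0.2203, 0.013], 0.64)]
full_blank [([0.5513, 0.1771, 0.0454], 0.74)]
plunger []
tang_tip [([0.7961, 0.1135, 0.0039], 0.95), ([0.579, 0.2588, 0.0428], 0.86), ([0.3292, 0.1945, 0.0031], 0.6)]
```

View pics/top0.png

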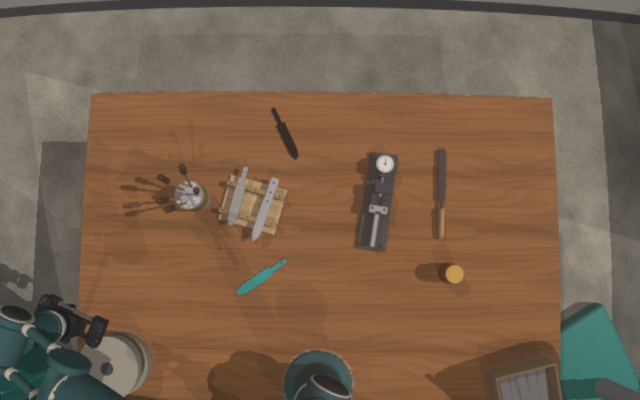

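View pics/side0.png

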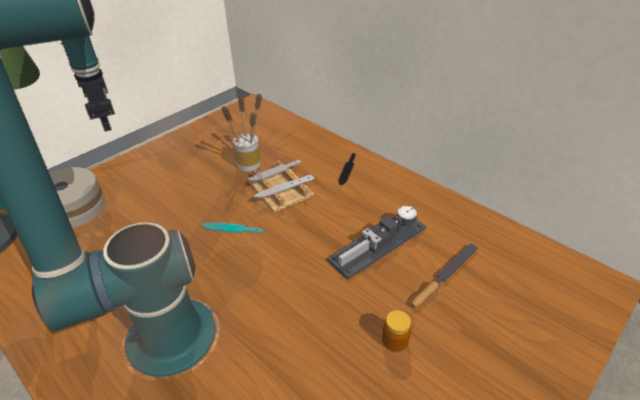

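The top view shows the shouldered blank at about (238,195), with its tang up and away from the robot. The full-tang blank is at (265,208), the gauge at (377,200) with its slot towards the dial at (385,163), and the tin at (190,195), close to the blank. The side view agrees with this. Next I'll measure precisely with masks.

```bash
cat >h.py <<'E'
from plant import *
import cv2,numpy as np,pickle
def load(c,i=0): return pickle.load(open(f"{c}{i}.pkl","rb"))
def proj(d,P): return cv2.projectPoints(np.asarray(P,float).reshape(-1,3),d["rvec"],d["tvec"],d["intrinsics"],d["D"])[0][:,0]
def toplane(d,px,z):
    u=cv2.undistortPoints(np.asarray(px,float).reshape(-1,1,2),d["intrinsics"],d["D"])[:,0]
    R=cv2.Rodrigues(d["rvec"])[0];C=-R.T@np.ravel(d["tvec"])
    r=np.c_[u,np.ones(len(u))]@R
    return C+r*((z-C[2])/r[:,2])[:,None]
def T(x,y,yaw,P):
    P=np.asarray(P,float);c,s=np.cos(yaw),np.sin(yaw)
    return np.c_[x+c*P[:,0]-s*P[:,1],y+s*P[:,0]+c*P[:,1],P[:,2]]
B=np.array([(-90,0),(-55,15),(42,15),(42,7),(94,7),(102,4),(102,-4),(94,-7),(42,-7),(42,-15),(-55,-15)])/1000
S=4
def raster(d,polys):
    m=np.zeros((400*S,640*S),np.uint8)
    for p in polys: cv2.fillPoly(m,[np.round((proj(d,p)+.5)*S).astype(int)],1)
    return cv2.resize(m.astype(np.float32),(640,400),interpolation=cv2.INTER_AREA)
E
python3 - <<'E'
from h import *
from scipy.optimize import minimize
D={c:load(c) for c in("side","top")}
M={}
for c in D:
    snapshot(c)
    for q in("blank","full_blank","gauge","tin","rack"):
        r=masks_of(c,q)
        for k in r[:2]:
            ys,xs=np.nonzero(k["pixels"]);print(c,q,round(k["conf"],2),len(xs),xs.mean().round(1),ys.mean().round(1))
        if r: M[c,q]=r[0]["pixels"]
pickle.dump(M,open("M.pkl","wb"))
P=lambda z:np.c_[B,np.full(len(B),z)]
def cost(p,cs):
    return sum(np.abs(raster(D[c],[T(*p[:2],p[2],P(.0425))])-M[c,"blank"]).sum() for c in cs)
for cs in(["top"],["side"],["top","side"]):
    b=min((minimize(cost,[.578,.258,y0],args=(cs,),method="Nelder-Mead",options=dict(initial_simplex=np.array([.578,.258,y0])+np.array([[0,0,0],[.01,0,0],[0,.01,0],[0,0,.1]]))) for y0 in(-.1,-.25)),key=lambda r:r.fun)
    print(cs,b.x,b.fun)
# gauge base rect
ys,xs=np.nonzero(M["top","gauge"]);w=toplane(D["top"],np.c_[xs,ys],.014)[:,:2]
print(cv2.minAreaRect((w*1000).astype(np.float32)))
w=toplane(D["top"],np.argwhere(M["top","tin"])[:,::-1],.105);print("tin",w[:,:2].min(0),w[:,:2].max(0))
print([ (c,[(r["position"],r["conf"]) for r in spot_in(c,"tin")][:2]) for c in D])
im=D["top"]["color"][:,:,::-1]; a=cv2.resize(im[145:255,345:410],None,fx=5,fy=5,interpolation=cv2.INTER_CUBIC)
s=D["side"]["color"][:,:,::-1]; b=cv2.resize(s[195:285,320:435],None,fx=4,fy=4,interpolation=cv2.INTER_CUBIC)
o=np.zeros((550,325+460,3),np.uint8);o[:,:325]=a;o[:360,325:]=b
cv2.imwrite("pics/g1.png",o)
a=cv2.resize(im[150:250,110:300],None,fx=4,fy=4,interpolation=cv2.INTER_CUBIC);cv2.imwrite("pics/b1.png",a)
E
```

```text
side blank 0.73 374 228.4 226.9
side blank 0.66 261 346.8 169.8
side full_blank 0.95 408 283.0 186.4
side gauge 0.55 2955 377.3 241.5
side gauge 0.38 1197 282.4 189.2
side tin 0.68 1213 246.2 140.1
side rack 0.74 1232 281.7 189.6
side rack 0.6 368 283.9 186.0
top blank 0.87 442 285.8 135.6
top blank 0.66 394 257.1 279.4
top full_blank 0.89 509 264.6 208.2
top full_blank 0.62 1940 252.9 204.0
top gauge 0.75 2646 376.8 201.2
top tin 0.61 1139 185.1 193.1
top rack 0.94 2013 253.4 204.3
top rack 0.63 395 449.7 272.5
['top'] [ 0.5745162   0.26673843 -0.21678241] 870.1875
['side'] [ 0.578  0.268 -0.1  ] 603.125
['top', 'side'] [ 0.578  0.268 -0.1  ] 1476.0625
((585.5816650390625, -183.6292724609375), (91.06734466552734, 312.80584716796875), 81.42335510253906)
tin [0.53720873 0.33509403] [0.68228353 0.50294901]
[('side', [([0.5804, 0.3819, 0.1063], 0.62)]), ('top', [([0.5834, 0.4053, 0.103], 0.59)])]
```

View pics/g1.png

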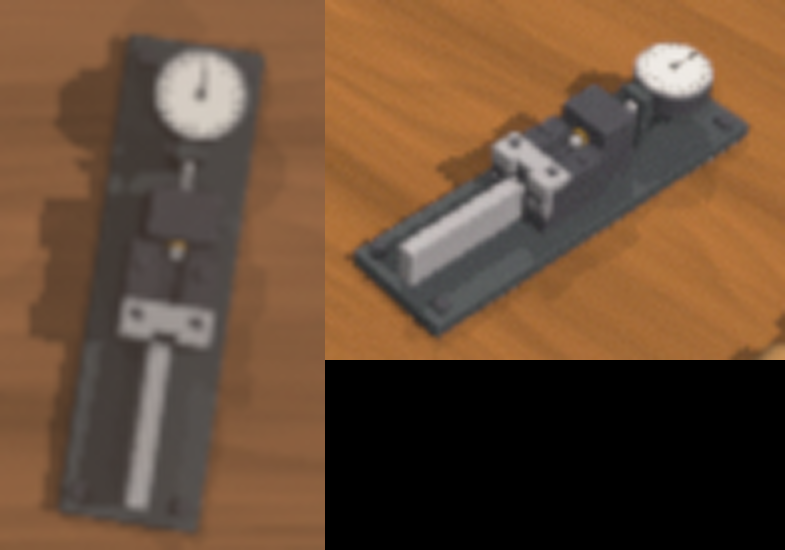

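View pics/b1.png

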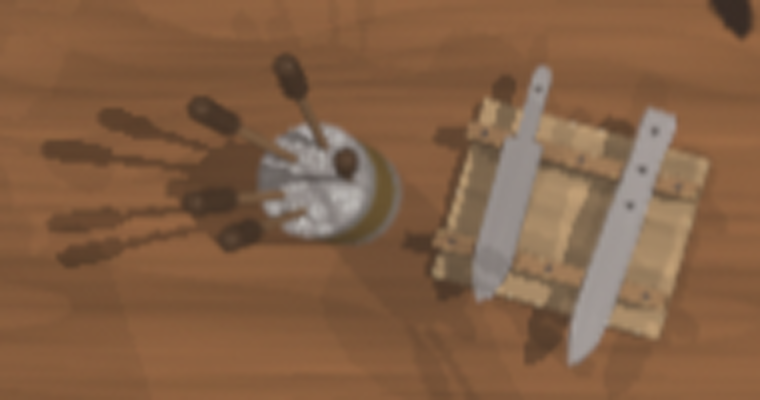

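The gauge crop shows the rail from (137,508) to (158,347) and the bright stop plate and keeper at (119..212, 297..348). The blank crop shows the shouldered blank clearly from its tang at (542,68) to its point at (483,298). The tin is about 75 px (19 px unscaled) to its left. The blank mask picked look-alikes, so I'll segment by colour and fit the models.

```bash
cat >fit.py <<'E'
from h import *
from scipy.optimize import minimize
def bright(d,roi,v,s):
    h=cv2.cvtColor(d["color"],cv2.COLOR_RGB2HSV);m=(h[...,1]<s)&(h[...,2]>v)
    k=np.zeros_like(m);x0,y0,x1,y1=roi;k[y0:y1,x0:x1]=1;return m&k
def box(x0,x1,y0,y1,z0,z1): return [(x,y,z) for x in(x0,x1) for y in(y0,y1) for z in(z0,z1)]
def hullmask(d,pts):
    q=proj(d,pts);return cv2.convexHull(((q+.5)*S).astype(np.float32)).astype(int)
def gm(d,p,boxes):
    m=np.zeros((400*S,640*S),np.uint8)
    for b in boxes: cv2.fillPoly(m,[hullmask(d,T(*p[:2],p[2],b))],1)
    return cv2.resize(m.astype(np.float32),(640,400),interpolation=cv2.INTER_AREA)
def nm(f,x0): 
    x0=np.array(x0);st=np.vstack([x0,x0+np.diag([.008,.008,.06])])
    return minimize(f,x0,method="Nelder-Mead",options=dict(initial_simplex=st,xatol=1e-4))
GB=[box(-.105,0,-.006,.006,.014,.046),box(0,.022,-.028,.028,.030,.0595)]
E
python3 - <<'E'
from fit import *
D={c:load(c) for c in("side","top")}
for c in D: print(c,"cam",-cv2.Rodrigues(D[c]["rvec"])[0].T@np.ravel(D[c]["tvec"]))
# blank
roi={"top":(222,162,252,228),"side":(243,155,303,184)}
mb={c:bright(D[c],roi[c],100,50) for c in D}
P=np.c_[B,np.full(len(B),.045)]
for cs in(["top"],["side"],["top","side"]):
    f=lambda p:sum(np.abs(raster(D[c],[T(*p[:2],p[2],P)])-mb[c]).sum() for c in cs)
    r=nm(f,[.575,.258,-.21]);print("blank",cs,r.x.round(4),r.fun,[mb[c].sum() for c in cs])
# gauge
roi={"top":(366,202,392,250),"side":(335,225,390,270)}
mg={c:bright(D[c],roi[c],105,50) for c in D}
for cs in(["top"],["side"],["top","side"]):
    f=lambda p:sum(np.abs(gm(D[c],p,GB)-mg[c]).sum() for c in cs)
    r=nm(f,[.56,-.18,-.15]);print("gauge",cs,r.x.round(4),r.fun,[mg[c].sum() for c in cs])
pg=r.x
print("base ctr in gauge", np.array([.5856,-.1836])-pg[:2])
d=D["top"]
print("tin", toplane(d,[(187.5,195.5)],.105),toplane(d,[(210,197)],0))
o=[]
for c,R in(("top",(345,145,410,255)),("side",(320,195,435,285))):
    x0,y0,x1,y1=R;im=D[c]["color"][y0:y1,x0:x1,::-1].copy();im[mg[c][y0:y1,x0:x1]]=(0,0,255)
    im=cv2.resize(im,None,fx=4,fy=4,interpolation=cv2.INTER_NEAREST)
    for b in GB+[box(-.105,.0,-.006,.006,.046,.046)]:
        h=cv2.convexHull(((proj(D[c],T(*pg[:2],pg[2],b))+.5-[x0,y0])*4).astype(np.float32)).astype(int);cv2.polylines(im,[h],1,(0,255,0),1)
    o.append(cv2.copyMakeBorder(im,0,440-im.shape[0],0,0,cv2.BORDER_CONSTANT))
cv2.imwrite("pics/f1.png",np.hstack(o))
E
```

```text
side cam [-0.21751262 -0.71117232  0.99346438]
top cam [0.44443119 0.00575716 1.40762942]
blank ['top'] [ 0.5845  0.2615 -0.2407] 45.125 [np.int64(448)]
blank ['side'] [ 0.5825  0.2606 -0.2314] 180.8125 [np.int64(411)]
blank ['top', 'side'] [ 0.5807  0.2617 -0.2449] 242.1875 [np.int64(448), np.int64(411)]
gauge ['top'] [ 0.5448 -0.1815 -0.1491] 47.6875 [np.int64(297)]
gauge ['side'] [ 0.5497 -0.1785 -0.135 ] 133.8125 [np.int64(523)]
gauge ['top', 'side'] [ 0.5468 -0.1807 -0.1526] 207.25 [np.int64(297), np.int64(523)]
base ctr in gauge [ 0.0388495  -0.00291483]
tin [[0.58530228 0.40187376 0.105     ]] [[0.59253271 0.3585644  0.        ]]
```

View pics/f1.png

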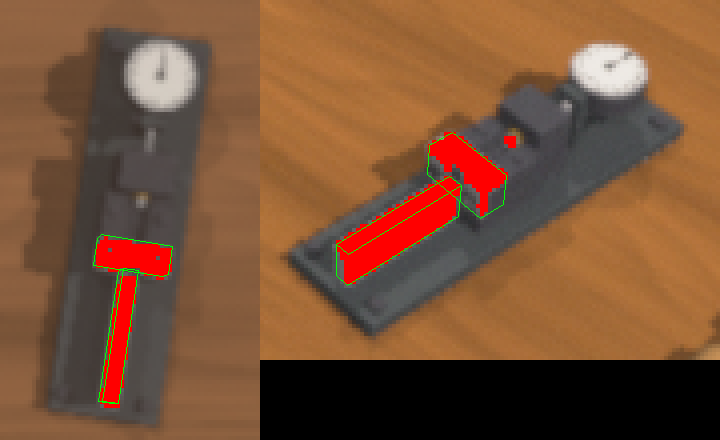

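```bash
python3 - <<'E'
from h import *
D={c:load(c) for c in("side","top")}
t={"A":(290,75),"B":(215,115),"C":(345,160),"D":(210,200),"E":(240,236)}
for k,(u,v) in t.items():
    px=(110+u/4-.5,150+v/4-.5)
    for z in(.14,.18,.22,.26):
        w=toplane(D["top"],[px],z)[0];dx=w[:2]-[.583,.2613];c,s=np.cos(-.24),np.sin(-.24)
        print(k,z,w[:2].round(3),"blankframe",np.round([c*dx[0]+s*dx[1],-s*dx[0]+c*dx[1]],3),"side px",proj(D["side"],w)[0].round(0))
im=D["side"]["color"][85:225,205:335,::-1];cv2.imwrite("pics/t1.png",cv2.resize(im,None,fx=4,fy=4,interpolation=cv2.INTER_CUBIC))
E
```

```text
A 0.14 [0.663 0.412] blankframe [0.042 0.165] side px [258. 122.]
A 0.18 [0.656 0.399] blankframe [0.038 0.151] side px [258. 114.]
A 0.22 [0.649 0.386] blankframe [0.035 0.137] side px [258. 105.]
A 0.26 [0.642 0.373] blankframe [0.031 0.123] side px [257.  96.]
B 0.14 [0.632 0.468] blankframe [-0.001  0.212] side px [241. 119.]
B 0.18 [0.627 0.453] blankframe [-0.003  0.197] side px [241. 111.]
B 0.22 [0.621 0.438] blankframe [-0.006  0.181] side px [241. 103.]
B 0.26 [0.615 0.424] blankframe [-0.008  0.165] side px [241.  94.]
C 0.14 [0.6   0.367] blankframe [-0.009  0.107] side px [253. 134.]
C 0.18 [0.595 0.356] blankframe [-0.011  0.094] side px [252. 125.]
C 0.22 [0.59  0.344] blankframe [-0.013  0.082] side px [252. 116.]
C 0.26 [0.585 0.333] blankframe [-0.015  0.07 ] side px [252. 107.]
D 0.14 [0.569 0.468] blankframe [-0.063  0.198] side px [227. 126.]
D 0.18 [0.565 0.454] blankframe [-0.063  0.182] side px [227. 118.]
D 0.22 [0.561 0.439] blankframe [-0.064  0.167] side px [227. 110.]
D 0.26 [0.557 0.424] blankframe [-0.064  0.152] side px [227. 101.]
E 0.14 [0.542 0.444] blankframe [-0.083  0.168] side px [225. 132.]
E 0.18 [0.539 0.43 ] blankframe [-0.083  0.154] side px [225. 124.]
E 0.22 [0.536 0.416] blankframe [-0.082  0.14 ] side px [225. 115.]
E 0.26 [0.533 0.403] blankframe [-0.082  0.125] side px [225. 106.]
```

View pics/t1.png

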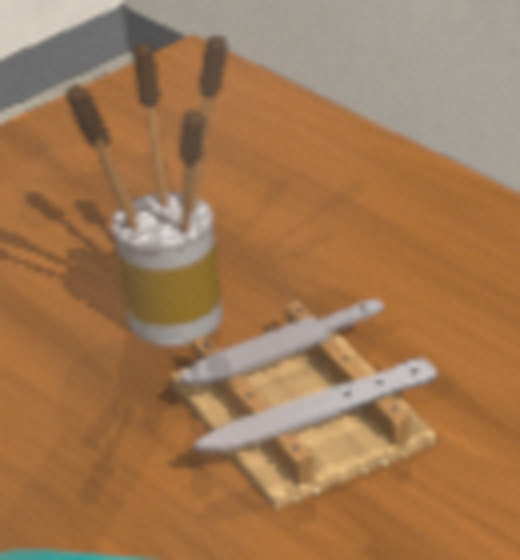

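The brush nearest the blank (C) leans towards it, at about (0.59, 0.345, 0.22). To keep the gripper body clear of it I'll grip 14 mm towards the tang, turned about 14° clockwise and offset away from the tin. The closing pads will align the blank.

Call:
apply_moves([
  {"dz":-0.95,"az":0.57},
  {"dz":-0.95,"az":0.57},
  {"dx":-0.98,"dy":-0.35},
  {"dx":-0.98,"dy":-0.35},
  {"dx":-0.98,"dy":-0.35},
  {"dx":-0.98,"dy":-0.35},
  {"dx":-0.98,"dy":-0.35},
  {"dx":-0.98,"dy":-0.35},
  {"dx":-0.98,"dy":-0.35},
  {"dx":-0.98,"dy":-0.35},
  {"dx":-0.98,"dy":-0.35},
  {"dx":-0.98,"dy":-0.35},
], gripper=-0.36, grip_force=30)

```text
invalid input
```

```bash
cat >>h.py <<'E'
def togo(x,y,z,yaw):
    from scipy.spatial.transform import Rotation as Ro
    s=read_state();R=Ro.from_euler("xyz",s["orientation"]);Rt=Ro.from_euler("xyz",[np.pi,0,yaw])
    print("t",round(s["time_s"],2),"pos",s["eef_pos"].round(4),"ori",s["orientation"].round(4),"F",s["contact_force"].round(1),"w",round(float(s["gripper_width"])*88,1),"ff",round(float(s["finger_force"]),1))
    print("shift units (now axes)",R.inv().apply(np.array([x,y,z])-s["eef_pos"]).__truediv__(.05).round(3),"(goal axes)",Rt.inv().apply(np.array([x,y,z])-s["eef_pos"]).__truediv__(.05).round(3),"turn units",((R.inv()*Rt).as_rotvec()/np.radians(6)).round(3))
E
python3 -c "
from h import *
togo(.594,.248,.025,2.66)"
```

```text
t 1.5 pos [0.2396 0.631  0.2072] ori [-3.1416 -0.      2.7787] F [ 0.4 -0.3 -0.4] w 87.9 ff 0.0
shift units (now axes) [-9.346 -4.646  3.644] (goal axes) [-9.831 -3.506  3.644] turn units [-0.    -0.     1.134]
```

Call:
apply_moves([
  {"dx":0,"dy":0,"dz":-0.95,"ax":0,"ay":0,"az":0.57},
  {"dx":0,"dy":0,"dz":-0.95,"ax":0,"ay":0,"az":0.57},
], gripper=-0.36)

```text
time_s: 1.75
eef_pos: [0.2393, 0.6305, 0.3022]
orientation: [-3.139, 0.0, 2.657]
contact_force: [-0.5, -0.3, -0.2]
gripper_width: 0.794
finger_force: 0.0
```

Call:
apply_moves([
  {"dx":-0.98,"dy":-0.35},
  {"dx":-0.98,"dy":-0.35},
  {"dx":-0.98,"dy":-0.35},
  {"dx":-0.98,"dy":-0.35},
  {"dx":-0.98,"dy":-0.35},
  {"dx":-0.98,"dy":-0.35},
  {"dx":-0.98,"dy":-0.35},
  {"dx":-0.98,"dy":-0.35},
  {"dx":-0.98,"dy":-0.35},
  {"dx":-0.98,"dy":-0.35},
])

```text
invalid input
```

```bash
python3 -c "
from h import *
togo(.594,.248,.025,2.66)"
```

```text
t 1.75 pos [0.2393 0.6305 0.3022] ori [-3.1394e+00  2.0000e-04  2.6575e+00] F [-0.5 -0.3 -0.2] w 69.9 ff 0.0
shift units (now axes) [-9.838 -3.457  5.554] (goal axes) [-9.83  -3.494  5.545] turn units [-0.021  0.002 -0.024]
```

All six keys seem to be required in each row.

Call:
apply_moves([
  {"dx":-0.98,"dy":-0.35,"dz":0,"ax":0,"ay":0,"az":0},
  {"dx":-0.98,"dy":-0.35,"dz":0,"ax":0,"ay":0,"az":0},
  {"dx":-0.98,"dy":-0.35,"dz":0,"ax":0,"ay":0,"az":0},
  {"dx":-0.98,"dy":-0.35,"dz":0,"ax":0,"ay":0,"az":0},
  {"dx":-0.98,"dy":-0.35,"dz":0,"ax":0,"ay":0,"az":0},
  {"dx":-0.98,"dy":-0.35,"dz":0,"ax":0,"ay":0,"az":0},
  {"dx":-0.98,"dy":-0.35,"dz":0,"ax":0,"ay":0,"az":0},
  {"dx":-0.98,"dy":-0.35,"dz":0,"ax":0,"ay":0,"az":0},
  {"dx":-0.98,"dy":-0.35,"dz":0,"ax":0,"ay":0,"az":0},
  {"dx":-0.98,"dy":-0.35,"dz":0,"ax":0,"ay":0,"az":0},
])

```text
time_s: 3.0
eef_pos: [0.5936, 0.2475, 0.3024]
orientation: [3.141, 0.0, 2.659]
contact_force: [1.1, 0.2, -0.5]
gripper_width: 0.679
finger_force: 0.0
```

```bash
python3 -c "
from h import *
togo(.594,.248,.025,2.66)"
```

```text
t 3.0 pos [0.5936 0.2475 0.3024] ori [3.1411e+00 2.0000e-04 2.6594e+00] F [ 1.1  0.2 -0.5] w 59.8 ff 0.0
shift units (now axes) [-1.000e-03  1.100e-02  5.548e+00] (goal axes) [-3.000e-03  1.400e-02  5.548e+00] turn units [ 0.004  0.002 -0.006]
```

Call:
apply_moves([
  {"dx":0,"dy":0,"dz":0.8,"ax":0,"ay":0,"az":0},
  {"dx":0,"dy":0,"dz":0.8,"ax":0,"ay":0,"az":0},
  {"dx":0,"dy":0,"dz":0.6,"ax":0,"ay":0,"az":0},
  {"dx":0,"dy":0,"dz":0.6,"ax":0,"ay":0,"az":0},
  {"dx":0,"dy":0,"dz":0.6,"ax":0,"ay":0,"az":0},
  {"dx":0,"dy":0,"dz":0.6,"ax":0,"ay":0,"az":0},
  {"dx":0,"dy":0,"dz":0.6,"ax":0,"ay":0,"az":0},
])

```text
time_s: 3.88
eef_pos: [0.5926, 0.2488, 0.0714]
orientation: [3.141, 0.0, 2.659]
contact_force: [0.6, 0.4, -0.1]
gripper_width: 0.683
finger_force: 0.0
```

```bash
python3 - <<'E'
from h import *
togo(.594,.248,.025,2.66)
o=[]
for c,R in(("side",(200,60,340,220)),("top",(160,130,300,250))):
    d=snapshot(c);x0,y0,x1,y1=R;im=cv2.resize(d["color"][y0:y1,x0:x1,::-1],(390,int(390*(y1-y0)/(x1-x0))),interpolation=cv2.INTER_CUBIC)
    o.append(cv2.copyMakeBorder(im,0,450-im.shape[0],0,0,cv2.BORDER_CONSTANT))
cv2.imwrite("pics/d1.png",np.hstack(o))
E
```

```text
t 3.88 pos [0.5926 0.2488 0.0714] ori [3.1413e+00 3.0000e-04 2.6594e+00] F [ 0.6  0.4 -0.1] w 60.1 ff 0.0
shift units (now axes) [-0.031 -0.002  0.928] (goal axes) [-0.032 -0.002  0.928] turn units [ 0.003  0.003 -0.006]
```

View pics/d1.png

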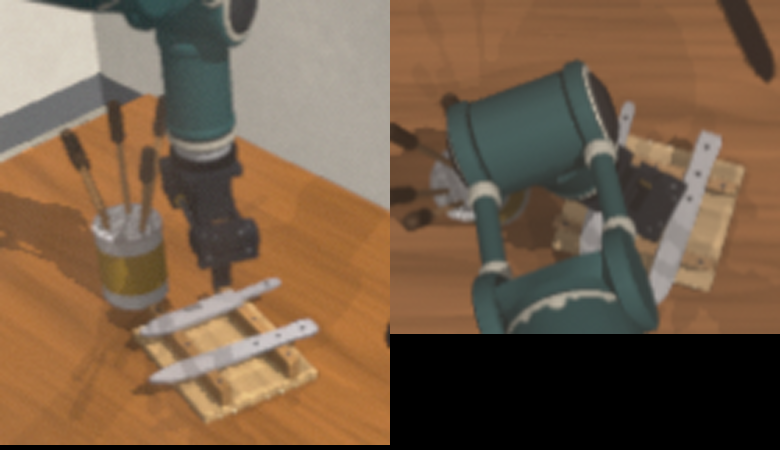

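The side crop shows the gripper above the blank and clear of the brushes: brush at (147,165), gripper body edge at (165,180). No force has registered. I'll descend and close.

Call:
apply_moves([
  {"dx":0,"dy":0,"dz":0.4,"ax":0,"ay":0,"az":0},
  {"dx":0,"dy":0,"dz":0.3,"ax":0,"ay":0,"az":0},
  {"dx":0,"dy":0,"dz":0.2,"ax":0,"ay":0,"az":0},
  {"dx":0,"dy":0,"dz":0,"ax":0,"ay":0,"az":0},
])

```text
time_s: 4.47
eef_pos: [0.5918, 0.2485, 0.0262]
orientation: [-3.14, -0.001, 2.659]
contact_force: [0.4, 1.4, -0.5]
gripper_width: 0.683
finger_force: 0.0
```

Call:
apply_moves([
  {"dx":0,"dy":0,"dz":0,"ax":0,"ay":0,"az":0},
  {"dx":0,"dy":0,"dz":0,"ax":0,"ay":0,"az":0},
  {"dx":0,"dy":0,"dz":0,"ax":0,"ay":0,"az":0},
  {"dx":0,"dy":0,"dz":0,"ax":0,"ay":0,"az":0},
  {"dx":0,"dy":0,"dz":0,"ax":0,"ay":0,"az":0},
  {"dx":0,"dy":0,"dz":0,"ax":0,"ay":0,"az":0},
], gripper=1, grip_force=40)

```text
time_s: 5.22
eef_pos: [0.5925, 0.2488, 0.0272]
orientation: [-3.142, -0.0, 2.659]
contact_force: [-0.3, -0.2, 0.9]
gripper_width: 0.025
finger_force: 0.0
```

```bash
python3 - <<'E'
from h import *
togo(.594,.248,.025,2.66)
o=[]
for c,R in(("side",(220,130,340,220)),("top",(200,140,300,240))):
    d=snapshot(c);pickle.dump(d,open(f"{c}1.pkl","wb"));x0,y0,x1,y1=R;im=cv2.resize(d["color"][y0:y1,x0:x1,::-1],(390,int(390*(y1-y0)/(x1-x0))),interpolation=cv2.INTER_CUBIC)
    o.append(cv2.copyMakeBorder(im,0,450-im.shape[0],0,0,cv2.BORDER_CONSTANT))
cv2.imwrite("pics/d2.png",np.hstack(o))
E
```

```text
t 5.22 pos [0.5925 0.2488 0.0272] ori [-3.1416 -0.      2.6594] F [-0.3 -0.2  0.9] w 2.2 ff 0.0
shift units (now axes) [-0.033  0.     0.044] (goal axes) [-0.033  0.     0.044] turn units [-0.    -0.    -0.006]
```

View pics/d2.png

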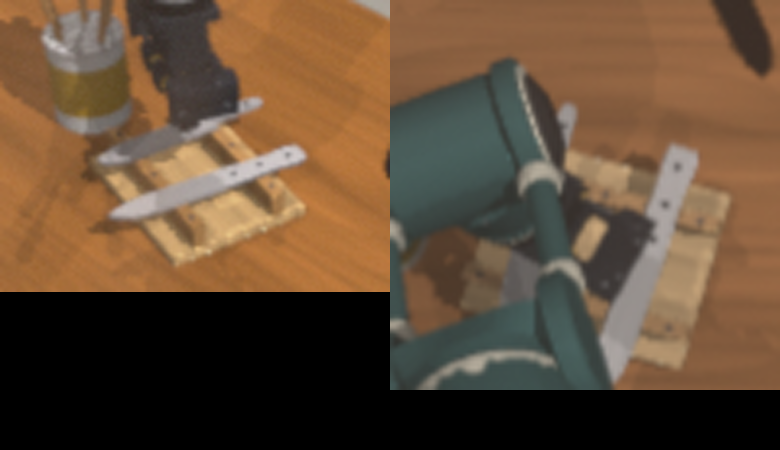

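The side crop shows the blank unmoved, tang tip at (262,100) and point at (100,160), yet the fingers are shut. I'll check where the TCP and the blank fit lie in these pictures.

```bash
python3 - <<'E'
from h import *
D={c:load(c,1) for c in("side","top")}
s=read_state();x,y,z=s["eef_pos"]
o=[]
for c,R in(("side",(220,110,320,200)),("top",(200,150,290,231))):
    x0,y0,x1,y1=R;k=4
    im=cv2.resize(D[c]["color"][y0:y1,x0:x1,::-1],None,fx=k,fy=k,interpolation=cv2.INTER_CUBIC)
    f=lambda P:np.round((proj(D[c],P)+.5-[x0,y0])*k).astype(int)
    cv2.polylines(im,[f(T(.583,.2613,-.24,np.c_[B,np.full(len(B),.045)]))],1,(0,255,0),1)
    a=f([(x,y,z),(x,y,.09)]);cv2.line(im,tuple(map(int,a[0])),tuple(map(int,a[1])),(0,0,255),1)
    ty=np.array([np.sin(2.66),-np.cos(2.66),0]);tx=np.array([np.cos(2.66),np.sin(2.66),0]);C=np.array([x,y,z+.064])
    cv2.polylines(im,[f([C+i*.0375*tx+j*.0935*ty for i,j in((1,1),(1,-1),(-1,-1),(-1,1))])],1,(255,0,255),1)
    o.append(cv2.copyMakeBorder(im,0,370-im.shape[0],0,0,cv2.BORDER_CONSTANT))
    print(c,f([(x,y,z)])/k+[x0,y0])
im=np.hstack(o);print(im.shape);cv2.imwrite("pics/d3.png",im)
E
```

```text
side [[277.75 175.75]]
top [[242.25 197.  ]]
(370, 760, 3)
```

View pics/d3.png

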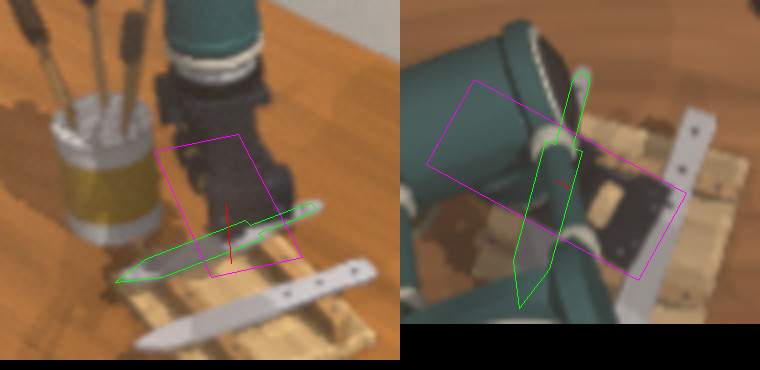

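The overlay shows the TCP line at (231,263) in the side crop, with no finger visible there, while the blank lies roughly as before. I'll look at the pixel values numerically.

```bash
python3 - <<'E'
from h import *
a=load("side",0)["color"];b=load("side",1)["color"]
ga=cv2.cvtColor(a,cv2.COLOR_RGB2HSV);gb=cv2.cvtColor(b,cv2.COLOR_RGB2HSV)
def ch(h):
    s,v=int(h[1]),int(h[2])
    return '#' if v<75 and s<90 else ('o' if s<60 else ('.' if v>110 else ','))
for y in range(152,190): print(y,''.join(ch(ga[y,x]) for x in range(245,315)),'|',''.join(ch(gb[y,x]) for x in range(245,315)))
d=load("side",1)
for P in([.5925,.2488,.027],[.5925,.2488,.045],[.5925,.2488,.07],[.583,.2613,.045]): print(P,proj(d,P)[0].round(1))
E
```

```text
152 ...................................................................... | ..,,,,,,,,,,,,.......,#########,##############o.......................
153 ...................................................................... | ,,,,,,,,,,,,,,,.......,###,####################,......................
154 ...................................................................... | ,,,,,,,,,,,,,,,.......,#,,,####################,......................
155 ...................................................................... | .,,,,,,,,,,,,,........,#,,o##o###########oo#####......................
156 ...................................................................... | ..,,,,,,,,,,,,.........,,,###oooo#########o#####......................
157 ...................................................................... | ..,,,,,,,,,,,,.........,,,##ooo##ooo############,.....................
158 ...................................................................... | ...,,,,,,,,,,,,.........,,,#ooo##oo#############,.....................
159 ............................................................
[... 3973 characters left out ...]
oooooooooooooo,,,................ | ..............................ooooooooooooooooooooo,,,................
187 ...........................ooooooooooooooooooooo.,,,,,,............... | ...........................ooooooooooooooooooooo.,,,,,................
188 ........,...............ooooooooooooooooooooo.....,,,,,............... | ........,...............ooooooooooooooooooooo.....,,,,,...............
189 ....................oooooooooooooooooooooo.........,,,,,,............. | ....................oooooooooooooooooooooo..........,,,,..............
[0.5925, 0.2488, 0.027] [277.2 175.3]
[0.5925, 0.2488, 0.045] [276.8 171.1]
[0.5925, 0.2488, 0.07] [276.3 165.1]
[0.583, 0.2613, 0.045] [272.2 170.8]
```

The blank hasn't moved at all, and the dark fingertip ends at pixel (277,169), right at the blank's top surface. So the fingers shut above it, with their tips higher than reported. I'll reopen and check against the visible fingertips.

Call:
apply_moves([
  {"dx":0,"dy":0,"dz":0,"ax":0,"ay":0,"az":0},
  {"dx":0,"dy":0,"dz":0,"ax":0,"ay":0,"az":0},
  {"dx":0,"dy":0,"dz":0,"ax":0,"ay":0,"az":0},
  {"dx":0,"dy":0,"dz":0,"ax":0,"ay":0,"az":0},
], gripper=-0.36)

```text
time_s: 5.82
eef_pos: [0.5925, 0.2488, 0.0272]
orientation: [-3.142, -0.0, 2.659]
contact_force: [-0.7, 0.9, 0.2]
gripper_width: 0.437
finger_force: 0.0
```

```bash
cat >grid.py <<'E'
from h import *
def grid(im,x0,x1,y0,y1):
    g=cv2.cvtColor(im,cv2.COLOR_RGB2HSV)
    def ch(h):
        s,v=int(h[1]),int(h[2])
        return '#' if v<75 and s<90 else ('o' if s<60 else ('.' if v>110 else ','))
    for y in range(y0,y1): print(y,''.join(ch(g[y,x]) for x in range(x0,x1)))
E
python3 - <<'E'
from grid import *
togo(.594,.248,.025,2.66)
d=snapshot("side");grid(d["color"],250,315,135,185)
s=read_state();p=s["eef_pos"];ty=np.array([np.sin(2.66),-np.cos(2.66),0]);w=.088*s["gripper_width"]/2
for j in(-1,1):
  for dz in(0,.02,.04): print(j,dz,proj(d,p+ty*j*w+[0,0,dz])[0].round(1),proj(d,p+ty*j*(w+.0175)+[0,0,dz])[0].round(1))
E
```

```text
t 5.83 pos [0.5925 0.2488 0.0272] ori [-3.1416 -0.      2.6594] F [-0.7  0.9  0.2] w 38.5 ff 0.0
shift units (now axes) [-0.033 -0.     0.044] (goal axes) [-0.033 -0.     0.044] turn units [-0.    -0.    -0.006]
135 o,,,.....,##########################,,...........................
136 o,,.oo...,#######################,,,.............................
137 o,,.ooo...#######################,...............................
138 o,,oooo...#######################,...............................
139 .,,ooooo..,######################,...............................
140 .,.ooooo..,######################,...............................
141 .,oooooo...,#####################,...............................
142 .,oooooo....,####################,...............................
143 oooooooo....,####################,...............................
144 oooooooo....,##,,,,###############,..............................
145 oooooooo.....,,,,,,###############,..............................
146 oooooooo.....,#,,o################,..............................
147 ooooooo,.....,#,,##################,........
[... 2118 characters left out ...]
oo.
178 oooooooooooooo........................,,,........ooooooooooooooo.
179 ooooooooooo...........................,,,.....ooooooooooooooooo..
180 .oooooooo,,...............................oooooooooooooooooooo...
181 ........,,,...........................ooooooooooooooooooooo......
182 .........,,,........................ooooooooooooooooooo..........
183 ..................................ooooooooooooooooooo............
184 ,..............................ooooooooooooooooooo...............
-1 0 [278.9 178.8] [280.3 181.9]
-1 0.02 [278.5 174.1] [279.9 177.2]
-1 0.04 [278.1 169.4] [279.5 172.4]
1 0 [275.5 171.7] [274.2 168.8]
1 0.02 [275.1 167.1] [273.8 164.2]
1 0.04 [274.7 162.3] [273.3 159.5]
```

Call:
apply_moves([
  {"dx":0,"dy":0,"dz":0,"ax":0,"ay":0,"az":0},
  {"dx":0,"dy":0,"dz":0,"ax":0,"ay":0,"az":0},
  {"dx":0,"dy":0,"dz":0,"ax":0,"ay":0,"az":0},
])

```text
time_s: 6.25
eef_pos: [0.5925, 0.2488, 0.0272]
orientation: [-3.142, 0.0, 2.659]
contact_force: [0.4, -0.2, -0.1]
gripper_width: 0.681
finger_force: 0.0
```

Call:
apply_moves([
  {"dx":0,"dy":0,"dz":0.1,"ax":0,"ay":0,"az":0},
  {"dx":0,"dy":0,"dz":0.1,"ax":0,"ay":0,"az":0},
  {"dx":0,"dy":0,"dz":0,"ax":0,"ay":0,"az":0},
])

```text
time_s: 6.62
eef_pos: [0.5918, 0.2485, 0.0162]
orientation: [-3.14, -0.001, 2.659]
contact_force: [-0.3, -0.7, -0.3]
gripper_width: 0.683
finger_force: 0.0
```

```bash
python3 - <<'E'
from grid import *
togo(.594,.248,.025,2.66)
d=snapshot("side");grid(d["color"],262,300,155,185)
s=read_state();p=s["eef_pos"];ty=np.array([np.sin(2.66),-np.cos(2.66),0]);w=.088*s["gripper_width"]/2
for j in(-1,1):
  for dz in(0,.02,.04): print(j,dz,proj(d,p+ty*j*w+[0,0,dz])[0].round(1),proj(d,p+ty*j*(w+.0175)+[0,0,dz])[0].round(1))
d=snapshot("top");cv2.imwrite("pics/x.png",d["color"][:,:,::-1]);grid(d["color"],220,280,170,225)
for dz in(0,.03):print(proj(d,[p+ty*j*w+[0,0,dz] for j in(-1,0,1)]).round(1).tolist())
E
```

```text
t 6.62 pos [0.5918 0.2485 0.0162] ori [-3.1403e+00 -1.1000e-03  2.6594e+00] F [-0.3 -0.7 -0.3] w 60.1 ff 0.0
shift units (now axes) [-0.044  0.011 -0.176] (goal axes) [-0.044  0.012 -0.176] turn units [-0.012 -0.011 -0.006]
155 .......,o#####,,,,,,,########,........
156 ........,o#####,oo############,.......
157 ........########o#############o.......
158 .......,##o#ooo#########oo#####.......
159 .......,##oooo#oo#######oo#####.......
160 .......,##oooo#ooo#############,...ooo
161 .......,####o#oooo#############ooooooo
162 .......,#######oo##############ooooooo
163 ........,####oo################ooooo..
164 ........,,#####################oo.....
165 .........,#####################,......
166 .........,###o#################,......
167 ..........,,oooo##############,,......
168 ..........,#oooo########o,,...........
169 .........ooo#oo######oooo.............
170 .....oooooooooo######oo...............
171 ...ooooooooooooo#####,................
172 oooooooooooooooo######,...............
173 oooooooooooooooo#####,,,..............
174 oooooooooooo...,#####,,,,.............
175 oooooooooo..
[... 3593 characters left out ...]
oooo.............
216 ,,,,,,,,oooooooooo#ooooooo###o...,,###ooooooooo.............
217 .,,,,,.,ooooooooo##ooooooo###oo.....ooooooooooo.............
218 ..,,,,ooooooo,oo,##oooooooo###o.....oooooooooo..............
219 .,,oooooooooo,,ooo##ooooooo####,....oooooooooo..............
220 ,o###oooooooo,,o,o##ooooooo####,....oooooooooo..............
221 #####ooooooooooo,,##oooooooo####,..oooooooooo...............
222 #####oooooooo,o,,,##oooooooo####o,.oooooooooo...............
223 ####oooooooo,,,,,o###ooo,ooo#####,ooooooooooo...............
224 ###oooooooooooo,,o###oo,o,oo#####ooooooooooo................
[[250.5, 201.3], [242.5, 197.0], [234.4, 192.6]]
[[249.1, 200.4], [240.8, 195.9], [232.6, 191.5]]
```

Fingertips show about 30 mm above the reported TCP, at both openings. The top view agrees in x and y. I'll go lower in small steps while watching the force.

Call:
apply_moves([
  {"dx":0,"dy":0,"dz":0.1,"ax":0,"ay":0,"az":0},
  {"dx":0,"dy":0,"dz":0.1,"ax":0,"ay":0,"az":0},
  {"dx":0,"dy":0,"dz":0,"ax":0,"ay":0,"az":0},
])

```text
time_s: 7.1
eef_pos: [0.5919, 0.2485, 0.0064]
orientation: [-3.141, -0.001, 2.659]
contact_force: [-0.5, 0.4, -0.4]
gripper_width: 0.681
finger_force: 0.0
```

```bash
python3 - <<'E'
from grid import *
togo(.594,.248,.025,2.66)
d=snapshot("side");grid(d["color"],262,300,162,185)
E
```

```text
t 7.1 pos [0.5919 0.2485 0.0064] ori [-3.1406e+00 -9.0000e-04  2.6594e+00] F [-0.5  0.4 -0.4] w 59.9 ff 0.0
shift units (now axes) [-0.042  0.009 -0.372] (goal axes) [-0.042  0.01  -0.372] turn units [-0.01  -0.009 -0.006]
162 .......,##ooooooo########o#####ooooooo
163 .......,###ooo#ooo#############ooooo..
164 .......,,###ooooo##############oo.....
165 ........,###oo#################,......
166 ........,######################,......
167 .........,###o##############o##,......
168 .........,##oo#################,......
169 .........oo###oo###############,......
170 .....ooooooo#ooo##########,,..........
171 ...ooooooooo#ooo#######,,.............
172 oooooooooooo,##o######,,..............
173 oooooooooooo,,,,######,,..............
174 oooooooooooo...,######,,,.............
175 oooooooooo......,#####,,,,............
176 ooooooo.........,#####,,,,,...........
177 ooooo...........,####,,.,,,,..........
178 oo..............,###,,...,,,,........o
179 ................,,,.......,,,,....oooo
180 ...........................,..oooooooo
181 ..........................oooooooooooo
182 ........................oooooooooooooo
183 ......................oooooooooooooooo
184 ...................ooooooooooooooooooo
```

Call:
apply_moves([
  {"dx":0,"dy":0,"dz":0.1,"ax":0,"ay":0,"az":0},
  {"dx":0,"dy":0,"dz":0.1,"ax":0,"ay":0,"az":0},
  {"dx":0,"dy":0,"dz":0,"ax":0,"ay":0,"az":0},
])

```text
time_s: 7.52
eef_pos: [0.5919, 0.2486, -0.0036]
orientation: [-3.141, -0.001, 2.659]
contact_force: [-0.0, 0.4, 0.5]
gripper_width: 0.679
finger_force: 0.0
```

Call:
apply_moves([
  {"dx":0,"dy":0,"dz":0,"ax":0,"ay":0,"az":0},
  {"dx":0,"dy":0,"dz":0,"ax":0,"ay":0,"az":0},
  {"dx":0,"dy":0,"dz":0,"ax":0,"ay":0,"az":0},
  {"dx":0,"dy":0,"dz":0,"ax":0,"ay":0,"az":0},
  {"dx":0,"dy":0,"dz":0,"ax":0,"ay":0,"az":0},
], gripper=1, grip_force=40)

```text
time_s: 8.15
eef_pos: [0.5927, 0.2488, -0.0026]
orientation: [3.141, 0.0, 2.659]
contact_force: [0.1, 0.7, 1.8]
gripper_width: 0.341
finger_force: 37.7
```

```bash
python3 - <<'E'
from grid import *
togo(.594,.248,.025,2.66)
d=snapshot("side");grid(d["color"],245,308,158,185)
E
```

```text
t 8.15 pos [ 0.5927  0.2488 -0.0026] ori [3.1413e+00 3.0000e-04 2.6593e+00] F [0.1 0.7 1.8] w 30.0 ff 37.7
shift units (now axes) [-0.031 -0.002 -0.551] (goal axes) [-0.031 -0.002 -0.551] turn units [ 0.003  0.002 -0.007]
158 ..,,,,,,,,,,,,,,........,o############,####o,..................
159 ..,,,,,,,,,,,,,.........,#############,#####oo,................
160 ...,,,,,,,,,,,,........,,#####o################,...............
161 ..,,,,,,,,,,,,,........,######o####o#########o#o...............
162 .,.,,,,,,,,,,,o........,######o#o#o#############,..............
163 ..,,,,,,,,,,,oo,.......,###o#ooooo########oo####,..............
164 ..,,,,,,,,,oooo,.......,###ooooo#oo#############,...oooooo.....
165 ...,,,,,,oooooo.........,,##ooooooo#############oooooooooo.....
166 ....oooooooooo,..........,,##ooo#oo#############oooooooo.......
167 ooooooooooooo,,..........,,##o#o#o##############oooooo.........
168 ooooooooooo,,,,,..........,,###oo###############oo.............
169 oooooooo....,,,............,,################oo##..............
170 ooooooo.....,,,............,o,###################,........
[... 257 characters left out ...]
....................
175 ....,,,,,.ooooooooooooooooooo,,,######,,,,,..................oo
176 ....,,..oooooooooooooooooooo.,,,######,.,,,,...............oooo
177 ......ooooooooooooooooooo......,,####,...,,,,.............ooooo
178 .....ooooooooooooooooo..........,#,,,.....,,,,........ooooooooo
179 .....ooooooooooooo..............,,.........,,,,....oooooooooooo
180 .....oooooooooo,,...........................,.ooooooooooooooooo
181 ..,,...o......,,,..........................oooooooooooooooooooo
182 .,,,,.........,,,.........................oooooooooooooooooo...
183 ,,,,,,.................................ooooooooooooooooooo.....
184 ,,,,,,..............................ooooooooooooooooooo........
```

The blank is gripped: 30.0 mm opening, 38 N. Now lift straight up and look.

Call:
apply_moves([
  {"dx":0,"dy":0,"dz":-0.3,"ax":0,"ay":0,"az":0},
  {"dx":0,"dy":0,"dz":-0.6,"ax":0,"ay":0,"az":0},
  {"dx":0,"dy":0,"dz":-0.8,"ax":0,"ay":0,"az":0},
  {"dx":0,"dy":0,"dz":-0.8,"ax":0,"ay":0,"az":0},
  {"dx":0,"dy":0,"dz":-0.8,"ax":0,"ay":0,"az":0},
  {"dx":0,"dy":0,"dz":0,"ax":0,"ay":0,"az":0},
])

```text
time_s: 8.95
eef_pos: [0.5953, 0.2498, 0.1675]
orientation: [3.135, 0.006, 2.659]
contact_force: [-0.4, 0.5, -2.0]
gripper_width: 0.339
finger_force: 37.9
```

```bash
python3 -c "
from h import *
togo(.441,-.165,.1625,2.9916)"
```

```text
t 8.95 pos [0.5953 0.2498 0.1675] ori [3.1351 0.0059 2.6595] F [-0.4  0.5 -2. ] w 29.8 ff 37.9
shift units (now axes) [-1.111 -8.782  0.049] (goal axes) [ 1.812 -8.664  0.099] turn units [ 0.052  0.066 -3.172]
```

Call:
apply_moves([
  {"dx":0,"dy":0,"dz":0,"ax":0,"ay":0,"az":-0.79},
  {"dx":0,"dy":0,"dz":0,"ax":0,"ay":0,"az":-0.79},
  {"dx":0,"dy":0,"dz":0,"ax":0,"ay":0,"az":-0.79},
  {"dx":0,"dy":0,"dz":0,"ax":0,"ay":0,"az":-0.8},
  {"dx":0.18,"dy":-0.866,"dz":0,"ax":0,"ay":0,"az":0},
  {"dx":0.18,"dy":-0.866,"dz":0,"ax":0,"ay":0,"az":0},
  {"dx":0.18,"dy":-0.866,"dz":0,"ax":0,"ay":0,"az":0},
  {"dx":0.18,"dy":-0.866,"dz":0,"ax":0,"ay":0,"az":0},
  {"dx":0.18,"dy":-0.866,"dz":0,"ax":0,"ay":0,"az":0},
  {"dx":0.18,"dy":-0.866,"dz":0,"ax":0,"ay":0,"az":0},
  {"dx":0.18,"dy":-0.866,"dz":0,"ax":0,"ay":0,"az":0},
  {"dx":0.18,"dy":-0.866,"dz":0,"ax":0,"ay":0,"az":0},
])

```text
time_s: 10.45
eef_pos: [0.4673, -0.0838, 0.1603]
orientation: [3.141, -0.003, 2.992]
contact_force: [0.1, -0.8, -1.9]
gripper_width: 0.341
finger_force: 37.9
```

Call:
apply_moves([
  {"dx":0.18,"dy":-0.866,"dz":0,"ax":0,"ay":0,"az":0},
  {"dx":0.18,"dy":-0.866,"dz":0.0,"ax":0,"ay":0,"az":0},
  {"dx":0,"dy":0,"dz":0.7,"ax":0,"ay":0,"az":0},
  {"dx":0,"dy":0,"dz":0.7,"ax":0,"ay":0,"az":0},
  {"dx":0,"dy":0,"dz":0.6,"ax":0,"ay":0,"az":0},
  {"dx":0,"dy":0,"dz":0,"ax":0,"ay":0,"az":0},
  {"dx":0,"dy":0,"dz":0,"ax":0,"ay":0,"az":0},
])

```text
time_s: 11.32
eef_pos: [0.4386, -0.1658, 0.0623]
orientation: [3.141, -0.0, 2.991]
contact_force: [0.6, -1.5, -1.9]
gripper_width: 0.335
finger_force: 37.9
```

```bash
python3 - <<'E'
from grid import *
togo(.441,-.165,.0625,2.9916)
for c in("side","top"):
    d=snapshot(c);pickle.dump(d,open(f"{c}2.pkl","wb"))
    s=read_state()
    tx=s["eef_pos"]+[0,0,.045]
    print(c,"grip px",proj(d,tx)[0])
    im=d["color"]
    x0,y0,x1,y1=(300,185,400,275) if c=="side" else (335,185,400,285)
    cv2.imwrite(f"pics/e_{c}.png",cv2.resize(im[y0:y1,x0:x1,::-1],None,fx=4,fy=4,interpolation=cv2.INTER_CUBIC))
a,b=cv2.imread("pics/e_side.png"),cv2.imread("pics/e_top.png")
o=np.zeros((400,660,3),np.uint8);o[:360,:400]=a;o[:,400:]=b;cv2.imwrite("pics/e1.png",o)
E
```

```text
t 11.32 pos [ 0.4386 -0.1658  0.0623] ori [ 3.1415e+00 -5.0000e-04  2.9915e+00] F [ 0.6 -1.5 -1.9] w 29.5 ff 37.9
shift units (now axes) [-0.045  0.023 -0.004] (goal axes) [-0.045  0.023 -0.004] turn units [ 0.001 -0.005 -0.001]
side grip px [340.17765245 242.09926118]
top grip px [375.25969731 246.19363038]
```

View pics/e1.png

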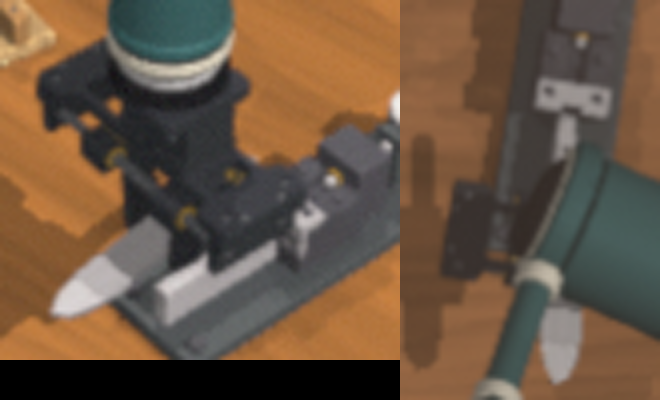

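The crop shows the blade point at about px (313,263.5) in the side view and (375,280) in the top view. The rail and stop plate are visible ahead, with the blank held level above the rail. I'll refine the gauge and blank poses numerically.

```bash
cat >meas.py <<'E'
from fit import *
from scipy.optimize import least_squares
def soft(d,roi,lo=95,hi=125):
    h=cv2.cvtColor(d["color"],cv2.COLOR_RGB2HSV).astype(float)
    m=np.clip((h[...,2]-lo)/(hi-lo),0,1)*(h[...,1]<60);x0,y0,x1,y1=roi
    return m[y0:y1,x0:x1]
E
python3 - <<'E'
from meas import *
D={c:load(c) for c in("side","top")}
# gauge, top camera: top faces only; shape with slot ignored
top=[box(-.105,0,-.006,.006,.046,.046),box(0,.022,-.028,.028,.0595,.0595)]
def cs(p,c,bx,roi): 
    x0,y0,x1,y1=roi;return np.abs(gm(D[c],p,bx)[y0:y1,x0:x1]-soft(D[c],roi)).sum()
RT=(366,202,392,250)
for x0 in([.546,-.181,-.15],[.55,-.178,-.13]):
    r=nm(lambda p:cs(p,"top",top,RT),x0);print("gauge top faces",r.x.round(4),r.fun)
r=nm(lambda p:cs(p,"top",top[:1],(366,215,392,250)),r.x);print("rail only",r.x.round(4),r.fun)
r=nm(lambda p:cs(p,"side",GB[:1],(335,236,371,270)),r.x);print("side rail",r.x.round(4),r.fun)
# blank now
E2={c:load(c,2) for c in("side","top")}
from grid import grid
grid(E2["side"]["color"],305,345,235,272)
grid(E2["top"]["color"],362,390,208,228);print();grid(E2["top"]["color"],362,390,255,285)
E
```

```text
gauge top faces [ 0.5446 -0.1796 -0.1488] 37.38333333333333
gauge top faces [ 0.5433 -0.1794 -0.1543] 37.22916666666667
rail only [ 0.5433 -0.1794 -0.1543] 15.170833333333334
side rail [ 0.5475 -0.1794 -0.1453] 32.708333333333336
235 ..........................,#############
236 ..........................##############
237 .........................,##############
238 .........................,#############,
239 .........................,#####oo######,
240 .........................,,###oooo#####,
241 ........................,,,#oooooooo###,
242 ...........................oooooooooo###
243 ...........................ooooooooooo##
244 ..........................oooooooooooo##
245 .........................oooooooooooo###
246 .......................oooooooooooooo###
247 ......................ooooooooooooooo###
248 .....................oooooooooooooooo###
249 ..................ooooooooooooooooooo###
250 .................oooooooooooooooooooo###
251 ................ooooooooooooooooooooo###
252 ...............oooooooooooooooooooooo##o
253 ..............oooooooooooooooooooooooooo
254 ...........
[... 1745 characters left out ...]
.,,####
264 ###ooooooooooooooo......,,##
265 ##oooooooooooooooo.........,
266 ##oooooooooooooooo..........
267 ##oooooooooooooooo..........
268 #ooooooooooooooooo..........
269 #oooooo,oooooooooo..........
270 #ooooo,.oooooooooo..........
271 oooooo..oooooooooo..........
272 oooooo..oooooooooo..........
273 ooooo,...ooooooooo..........
274 ooooo,...oooooooo...........
275 ooooo....oooooooo...........
276 oooo,....oooooooo...........
277 oooo......oooooo............
278 oooo......oooooo............
279 ooo,.......oooo.............
280 ooo,.......oo...............
281 ooo.........................
282 ooo.........................
283 ooo.........................
284 ooo.........................
```

```bash
python3 - <<'E'
from meas import *
E2={c:load(c,2) for c in("side","top")}
RO={"top":(369,263,388,284),"side":(305,244,329,265)}
from grid import *
def m(c):
    x0,y0,x1,y1=RO[c];h=cv2.cvtColor(E2[c]["color"],cv2.COLOR_RGB2HSV)[y0:y1,x0:x1].astype(int)
    return ((h[...,1]<60)).astype(float)
M={c:m(c) for c in RO}
def cost(p,cs=("top","side")):
    t=0
    for c in cs:
        x0,y0,x1,y1=RO[c];t+=np.abs(raster(E2[c],[T(p[0],p[1],p[3],np.c_[B,np.full(len(B),p[2])])])[y0:y1,x0:x1]-M[c]).sum()
    return t
x0=np.array([.4248,-.1637,.110,-.15])
for k in range(3):
    r=minimize(cost,x0,method="Nelder-Mead",options=dict(initial_simplex=np.vstack([x0,x0+np.diag([.006,.006,.01,.05][:4])]),xatol=1e-5,maxiter=400));x0=r.x;print(r.x.round(4),r.fun)
f3=lambda q:cost([q[0],q[1],q[2],-.150])
q=r.x[:3]
for k in range(2):
    r=minimize(f3,q,method="Nelder-Mead",options=dict(initial_simplex=np.vstack([q,q+np.diag([.005,.005,.008])]),xatol=1e-5));q=r.x
print("yaw fixed",q.round(4),r.fun)
s=read_state()["eef_pos"];c,sn=np.cos(-.15),np.sin(-.15)
dx=q[:2]-s[:2];print("blank rel tool, blank axes",np.round([c*dx[0]+sn*dx[1],-sn*dx[0]+c*dx[1]],4),"z top - rep",q[2]-s[2])
g=q[:2]-np.array([.5455,-.1795]);print("blank in gauge",np.round([c*g[0]+sn*g[1],-sn*g[0]+c*g[1]],4))
E
```

```text
[ 0.4186 -0.1643  0.1053 -0.0084] 40.0625
[ 0.4194 -0.1641  0.1056 -0.0081] 39.0625
[ 0.4194 -0.1641  0.1056 -0.0081] 39.0625
yaw fixed [ 0.4205 -0.172   0.106 ] 62.0
blank rel tool, blank axes [-0.0183 -0.0085] z top - rep 0.04246346961033376
blank in gauge [-0.1247 -0.0112]
```

```bash
python3 - <<'E'
from meas import *
d=load("side",0);t=load("top",0)
tip=[[.102,0,.0425]];pt=[[-.09,0,.0425]]
for yaw in(-.24,-.30,-.36,-.42,-.48):
    for gx in(.014,):
        # blank origin = grip - gx along yaw ; grip at rep xy
        x,y=.5927-gx*np.cos(yaw),.2488-gx*np.sin(yaw)
        print(yaw,"tip",proj(d,T(x,y,yaw,tip))[0].round(1),"pt",proj(d,T(x,y,yaw,pt))[0].round(1))
print("orig",proj(d,T(.583,.2613,-.24,tip))[0].round(1),proj(d,T(.583,.2613,-.24,pt))[0].round(1))
# now: hypotheses at gauge hover
E2=load("top",2);S2=load("side",2)
for yaw in(-.15,-.08,0.):
  for gx in(.010,.016):
    x,y=.4386-gx*np.cos(yaw),-.1658-gx*np.sin(yaw)
    for z in(.107,):
        P=T(x,y,yaw,[[.102,0,z],[.042,0,z],[-.055,0,z],[-.09,0,z]])
        print(yaw,gx,"top",proj(E2,P).round(1).tolist(),"side pt",proj(S2,P[3])[0].round(1))
E2c=E2["color"];h=cv2.cvtColor(E2c,cv2.COLOR_RGB2HSV)[...,2]
for y in list(range(210,226,2))+list(range(262,283,2)): print(y,h[y,364:386])
E
```

```text
-0.24 tip [299.1 163. ] pt [249.4 182.4]
-0.3 tip [299.8 163.8] pt [248.5 181.4]
-0.36 tip [300.5 164.6] pt [247.8 180.3]
-0.42 tip [301.1 165.4] pt [247.3 179.3]
-0.48 tip [301.6 166.3] pt [246.8 178.2]
orig [298.  161.5] [248.4 180.6]
-0.15 0.01 top [[379.6, 216.1], [376.6, 236.0], [371.7, 268.3], [369.9, 280.1]] side pt [310.  260.4]
-0.15 0.016 top [[379.3, 218.1], [376.3, 238.0], [371.4, 270.3], [369.6, 282.1]] side pt [308.1 261.5]
-0.08 0.01 top [[377.5, 215.9], [375.9, 235.9], [373.2, 268.5], [372.3, 280.4]] side pt [311.7 261.9]
-0.08 0.016 top [[377.3, 217.8], [375.7, 237.9], [373.1, 270.6], [372.1, 282.4]] side pt [310.  263.1]
0.0 0.01 top [[375.0, 215.7], [375.0, 235.8], [375.0, 268.6], [374.9, 280.5]] side pt [313.9 263.6]
0.0 0.016 top [[375.0, 217.7], [375.0, 237.8], [375.0, 270.6], [374.9, 282.5]] side pt [312.3 264.9]
210 [ 66  66  66  66  87 126 150 152 152 154 154 148 142 147 151 152 153 153
 142 122 110 127]
212 [ 66  66  65  64  71  81  90 102 110 116 117 100  77  73  73  84 117 145
 151 152 152 152]
214 [ 78  70  66  66  64  63  61  61  62  66  87 118 130 125 1
[... 852 characters left out ...]
1 151 149 139 133
 132 132 132 132]
270 [ 83  85  85  85  97 119 140 157 156 151 151 151 150 151 150 147 137 132
 131 130 128 127]
272 [ 84  85  84  84 120 143 159 168 166 165 166 164 163 165 164 143 126 123
 123 123 123 123]
274 [ 85  84  83 110 133 138 146 159 165 165 166 168 165 164 157 137 127 126
 126 126 126 126]
276 [ 86  84  99 129 141 142 143 155 164 166 167 168 165 163 143 130 129 129
 129 129 128 128]
278 [ 85  84 120 141 144 143 143 146 157 165 167 169 166 146 131 129 128 129
 128 128 129 129]
280 [ 83 109 132 134 133 134 133 131 121 142 150 136 126 122 120 120 120 121
 121 121 122 122]
282 [135 132 139 139 140 139 139 138 137 130 126 124 124 124 124 125 125 124
 125 124 124 124]
```

The fit says the blank is yawed about +0.13 rad relative to the tool's reported yaw, so I'll turn the tool to line it up with the gauge and measure again.

Call:
apply_moves([
  {"dx":0,"dy":0,"dz":0,"ax":0,"ay":0,"az":0.6},
  {"dx":0,"dy":0,"dz":0,"ax":0,"ay":0,"az":0.6},
  {"dx":0,"dy":0,"dz":0,"ax":0,"ay":0,"az":0},
  {"dx":0,"dy":0,"dz":0,"ax":0,"ay":0,"az":0},
])

```text
time_s: 11.92
eef_pos: [0.4394, -0.1661, 0.0631]
orientation: [-3.141, 0.002, 2.867]
contact_force: [0.5, 0.9, -1.6]
gripper_width: 0.334
finger_force: 37.9
```

```bash
cat > bm.py <<'E'
from grid import *
import sys
i=int(sys.argv[1])
s=read_state();print(s["eef_pos"].round(4),s["orientation"].round(4),s["contact_force"].round(1),s["time_s"])
for c in("side","top"):
    d=snapshot(c);pickle.dump(d,open(f"{c}{i}.pkl","wb"))
    if c=="top": grid(d["color"],362,390,204,228);print();grid(d["color"],362,390,258,286)
    else: grid(d["color"],300,375,220,270)
E
python3 bm.py 3
```

```text
[ 0.4394 -0.1661  0.0631] [-3.1413e+00  1.6000e-03  2.8669e+00] [ 0.5  0.9 -1.6] 11.925
220 .....................,#######,,##########################,.................
221 .....................,#####,,,,,##########################.................
222 ......................,####,,,,,##########################.................
223 .......................,##,,,o############################,................
224 ........................,#,,,,#############################,...............
225 .........................,#,,,,o###########################o.....o.........
226 ..........................,....,############################oooooooo....,,o
227 ................................o############################ooooooo..,oooo
228 ................................########################,,####ooooooooooooo
229 ................................#######################,.,######ooo#ooooooo
230 ................................,#######################,,#############oooo
231 ................................,#######################################ooo
232 ................................,###############
[... 4004 characters left out ...]
...,,##
265 ##oooooooooooooo..........,,
266 ##oooooooooooooo............
267 ##oooooooooooooo............
268 #ooooooooooooooo............
269 #ooooooooooooooo............
270 #oooooooooooooo.............
271 ooooooooooooooo.............
272 ooooooooooooooo.............
273 oooooooooooooo..............
274 oooooooooooooo..............
275 oooooooooooooo..............
276 ooooooooooooo...............
277 oooo..oooooo................
278 oooo..oooooo................
279 ooo,...ooo..................
280 ooo,........................
281 ooo.........................
282 ooo.........................
283 ooo.........................
284 ooo.........................
285 ooo.........................
```

```bash
python3 - <<'E'
from h import *
I=[cv2.cvtColor(load("top",i)["color"],cv2.COLOR_RGB2GRAY) for i in(0,2,3)]
for y in range(205,230,2): print(y,*[i[y,368:386] for i in I],sep="\n  ")
E
```

```text
205
  [ 60  91 126 133 126 126 126 122 116 108  96  79  77  79  80  79  79  77]
  [ 60  91 125 132 127 124 124 121 115 107  96  79  77  80  80  80  79  77]
  [ 61  90 124 133 127 125 124 121 116 112 100  82  79  82  82  82  82  81]
207
  [ 67 110 130 102  93 121 148 154 154 153 153 151 151 150 146 139 134 129]
  [ 67 108 127  99  92 119 145 151 151 150 148 148 148 147 143 137 133 127]
  [ 67 109 127  99  92 120 145 151 151 152 154 155 156 156 151 145 140 131]
209
  [ 75 120 149 145 136 141 152 153 152 153 153 153 154 152 133 101  93 122]
  [ 75 118 146 142 133 138 148 149 149 149 150 151 150 148 131 100  91 120]
  [ 75 118 146 142 133 139 148 149 149 149 150 151 151 149 131 101  93 120]
211
  [ 82 112 128 137 142 146 145 126 107 112 118 122 134 147 151 145 137 141]
  [ 80 110 125 133 139 143 142 124 104 109 115 120 132 144 147 142 135 138]
  [ 80 109 124 133 138 143 142 124 104 109 115 120 132 144 147 142 134 139]
213
  [ 60  60  61  63  67  71  81  99 100  88  79  73  96 119 125 130 138 141]
  [ 58  57  60  62  65  69  80  97  97  84  75  70  94 117 121 126 134 137]
  [ 57  58  59  
[... 1107 characters left out ...]
 96  88  66  67  73  72  72  70  73]
  [ 62  62  61  62  73 107 136 140 123 105  88  66  67  72  71  71  70  73]
225
  [ 63  61  61  62  77 120 151 154 147 120  81  75  75  75  79  80  81  82]
  [60 62 62 63 67 79 77 62 72 88 80 69 74 77 76 76 76 69]
  [61 62 61 62 68 80 80 66 75 91 81 69 74 76 76 76 75 69]
227
  [ 63  61  61  68  88 126 152 153 140 107  79  75  75  76  78  81  81  81]
  [61 61 59 55 50 47 47 56 86 91 72 74 79 79 80 80 79 67]
  [61 61 60 55 50 47 47 57 86 91 71 74 80 79 80 79 78 67]
229
  [ 61  61  62  72 104 138 153 153 130  91  76  76  75  75  78  81  81  82]
  [61 57 51 46 47 47 53 79 90 78 74 80 81 81 80 80 72 61]
  [61 56 50 47 46 47 54 79 91 78 74 80 81 82 81 80 72 61]
```

```bash
python3 - <<'E'
from h import *
d=load("top",3);s=load("side",3)
for z in(.105,.1085):
    a=toplane(d,[(379.5,216.0),(370.4,279.6)],z)[:,:2]
    v=a[0]-a[1];print(z,a.round(4).tolist(),"len",np.hypot(*v).round(4),"yaw",np.arctan2(v[1],v[0]).round(4),"side pt pred",proj(s,[*a[1],z])[0].round(1))
    for g in([.5455,-.1795,-.150],[.5433,-.1794,-.1543],[.5475,-.1794,-.1453]):
        c,sn=np.cos(g[2]),np.sin(g[2]);q=a-g[:2];print("  gauge coords tip,pt",np.c_[c*q[:,0]+sn*q[:,1],-sn*q[:,0]+c*q[:,1]].round(4).tolist())
E
```

```text
0.105 [[0.5301, -0.1795], [0.341, -0.1526]] len 0.191 yaw -0.1414 side pt pred [310.8 260.9]
  gauge coords tip,pt [[-0.0153, -0.0023], [-0.2062, -0.0039]]
  gauge coords tip,pt [[-0.0131, -0.0021], [-0.204, -0.0046]]
  gauge coords tip,pt [[-0.0173, -0.0026], [-0.2082, -0.0033]]
0.1085 [[0.5298, -0.179], [0.3413, -0.1521]] len 0.1905 yaw -0.1414 side pt pred [310.7 259.9]
  gauge coords tip,pt [[-0.0156, -0.0018], [-0.206, -0.0035]]
  gauge coords tip,pt [[-0.0134, -0.0016], [-0.2038, -0.0041]]
  gauge coords tip,pt [[-0.0176, -0.0021], [-0.208, -0.0029]]
```

The points agree across both views. The blank is at gauge y of about -2.6 mm, 0.009 rad short in yaw, with its tip 15 mm before the stop face. I'll correct this and lower to about 5 mm above the rail.

Call:
apply_moves([
  {"dx":0.007,"dy":0.052,"dz":0.3,"ax":0,"ay":0,"az":0.09},
  {"dx":0,"dy":0,"dz":0.3,"ax":0,"ay":0,"az":0},
  {"dx":0,"dy":0,"dz":0.26,"ax":0,"ay":0,"az":0},
  {"dx":0,"dy":0,"dz":0.22,"ax":0,"ay":0,"az":0},
  {"dx":0,"dy":0,"dz":0,"ax":0,"ay":0,"az":0},
  {"dx":0,"dy":0,"dz":0,"ax":0,"ay":0,"az":0},
])

```text
time_s: 12.78
eef_pos: [0.4394, -0.1634, 0.0083]
orientation: [-3.142, 0.0, 2.856]
contact_force: [0.0, -0.1, -2.4]
gripper_width: 0.336
finger_force: 37.9
```

```bash
python3 - <<'E'
from grid import *
s=read_state();print(s["eef_pos"].round(4),s["orientation"].round(4),s["contact_force"].round(1),s["time_s"])
for c in("side","top"):
    d=snapshot(c);pickle.dump(d,open(f"{c}4.pkl","wb"))
d=load("top",4);g=cv2.cvtColor(d["color"],cv2.COLOR_RGB2GRAY)
for y in range(209,227): print(y,g[y,368:388])
for y in range(264,286,1): print(y,g[y,362:386])
s=load("side",4)["color"];grid(s,300,345,245,280);grid(s,345,385,222,250)
E
```

```text
[ 0.4394 -0.1634  0.0083] [-3.1415e+00  3.0000e-04  2.8563e+00] [ 0.  -0.1 -2.4] 12.775
209 [ 75 118 146 142 133 138 148 150 149 150 155 160 160 158 138 105  96 127
 151 127]
210 [ 82 122 145 148 148 149 149 144 138 143 151 156 157 158 146 126 113 130
 146 120]
211 [ 81 109 125 134 138 143 142 124 105 109 119 127 139 153 157 151 143 147
 144 113]
212 [ 65  77  84  97 105 112 113  97  72  69  71  83 119 149 156 156 156 156
 141 106]
213 [ 58  58  59  62  65  69  80  97  97  86  81  75 100 124 129 135 143 146
 128  95]
214 [ 60  57  57  56  56  61  83 114 126 125 113  79  69  77  82  92 106 112
 100  81]
215 [ 61  59  57  56  57  65  97 130 144 148 130  85  67  67  67  70  74  77
  76  74]
216 [ 61  60  59  57  57  67 104 138 150 152 131  90  75  73  73  73  73  74
  73  74]
217 [ 61  61  61  60  59  69 101 135 150 149 127  86  76  74  74  74  74  74
  73  73]
218 [ 61  61  61  61  62  72  99 132 149 149 129  92  75  74  74  74  74  74
  74  74]
219 [ 61  61  61  62  62  76 107 137 149 149 134 100  77  74  74  74  73  74
  74  74]
220 [ 61  61  61  61  65  79 110 133 141 146 135 105  7
[... 5024 characters left out ...]
.,ooooooooooooooooooooooo
235 ###########,....,ooooooooooooooooooooooo
236 ###########,....,#oooooooooooooooooooooo
237 ###########,...,o##oooo#oooooooooooooooo
238 ###########o,,,oooooooo##ooooooooooooooo
239 #############ooooooooooo#ooooooooooooooo
240 #############ooooooooooooooooooooooooooo
241 #############ooooooooooooooooooooooooooo
242 ##############oooooooooooooooooooooooooo
243 #########,,####ooooooooooo#ooooooooooooo
244 ########,,,#####oooooooooooooooooooooooo
245 #########,,,,#########oooooooooooooooooo
246 ##################o####ooooooooooooooooo
247 ####################ooo###oooooooooooooo
248 ####################oooo####oooooooooooo
249 ####################ooo######ooooooooooo
```

```bash
cat >fb.py <<'E'
from meas import *
def model(py,l=-.055,r=-.055):
    m=B.copy();m[0]=(-.09,py);m[1,0]=l;m[-1,0]=r;return m
def gray(d): return cv2.cvtColor(d["color"],cv2.COLOR_RGB2GRAY).astype(float)
E
python3 - <<'E'
from fb import *
D={c:load(c) for c in("side","top")}
roi={"top":(222,162,252,228),"side":(243,155,303,184)}
M={c:(cv2.cvtColor(D[c]["color"],cv2.COLOR_RGB2HSV)[...,1]<60).astype(float) for c in D}
def cost(p,cs):
    t=0
    for c in cs:
        x0,y0,x1,y1=roi[c];t+=np.abs(raster(D[c],[T(p[0],p[1],p[2],np.c_[model(*p[3:6]),np.full(11,.0445)])])[y0:y1,x0:x1]-cv2.GaussianBlur(M[c],(0,0),.01)[y0:y1,x0:x1]).sum()
    return t
for cs in(("top",),("side",)):
    best=None
    for py in(-.01,0,.01):
        x=np.array([.583,.2613,-.24,py,-.055,-.055])
        for k in range(3):
            r=minimize(cost,x,args=(cs,),method="Nelder-Mead",options=dict(initial_simplex=np.vstack([x,x+np.diag([.004,.004,.03,.006,.015,.015])]),maxiter=500));x=r.x
        if best is None or r.fun<best.fun: best=r
    print(cs,best.x.round(4),best.fun)
h=cv2.cvtColor(D["top"]["color"],cv2.COLOR_RGB2HSV)[...,1]
for y in range(164,226,2): 
    row=h[y,222:256].astype(float);i=np.where(row<60)[0]+222
    # subpixel edges at sat 60
    l,rr=i[0],i[-1];v=h[y].astype(float)
    print(y,round(l-1+(v[l-1]-70)/(v[l-1]-v[l]+1e-9),2),round(rr+(70-v[rr])/(v[rr+1]-v[rr]+1e-9),2),end="; ")
E
```

```text
('top',) [ 5.872e-01  2.607e-01 -2.340e-01  5.000e-04 -6.830e-02 -6.740e-02] 36.25
('side',) [ 0.5882  0.2597 -0.2286 -0.0028 -0.0744 -0.0619] 185.5Traceback (most recent call last):
  File "<stdin>", line 22, in <module>
IndexError: index 0 is out of bounds for axis 0 with size 0
```

```bash
cat >>fb.py <<'E'
GP=(.5455,-.1795,-.150)
def fitb(i,z,x0,rois,gp=GP,lo=105,hi=145):
    d=load("top",i);g=np.clip((gray(d)-lo)/(hi-lo),0,1)
    rail=gm(d,gp,[box(-.105,0,-.006,.006,.046,.046)])
    def cost(p):
        m=np.maximum(rail,raster(d,[T(p[0],p[1],p[2],np.c_[model(0,-.067,-.067),np.full(11,z)])]))
        m=cv2.GaussianBlur(m,(0,0),.6)
        return sum((np.abs(m-g)[y0:y1,x0:x1]).sum() for x0,y0,x1,y1 in rois)
    x=np.array(x0)
    for k in range(3): r=nm(cost,x);x=r.x
    c,s=np.cos(gp[2]),np.sin(gp[2]);q=T(x[0],x[1],x[2],[[.102,0,z],[0,0,z],[-.09,0,z]])[:,:2]-gp[:2]
    print(i,x.round(4),round(r.fun,2),"gauge tip,org,pt",np.c_[c*q[:,0]+s*q[:,1],-s*q[:,0]+c*q[:,1]].round(4).tolist())
    return x
E
python3 - <<'E'
from fb import *
tip=(372,214,388,221)
for z in(.107,.109): fitb(3,z,[.429,-.165,-.15],[tip,(364,264,384,284)])
for z in(.053,.055): fitb(4,z,[.429,-.162,-.15],[tip,(364,268,384,277)])
fitb(4,.054,[.429,-.162,-.15],[tip,(366,268,384,277)])
# rail itself, before
d=load("top",0);g=np.clip((gray(d)-105)/40,0,1)
f=lambda p:np.abs(cv2.GaussianBlur(gm(d,p,[box(-.105,0,-.006,.006,.046,.046)]),(0,0),.6)-g)[216:252,366:384].sum()
x=np.array(GP)
for k in range(3): r=nm(f,x);x=r.x
print("rail",x.round(4),r.fun)
E
```

```text
3 [ 0.4273 -0.1633 -0.1314] 64.38 gauge tip,org,pt [[-0.0174, 0.0003], [-0.1193, -0.0016], [-0.2093, -0.0033]]
3 [ 0.4274 -0.1629 -0.1394] 64.05 gauge tip,org,pt [[-0.0173, -0.0002], [-0.1193, -0.0013], [-0.2093, -0.0022]]
4 [ 0.4254 -0.1611 -0.1683] 20.1 gauge tip,org,pt [[-0.0195, -0.0016], [-0.1215, 0.0003], [-0.2115, 0.0019]]
4 [ 0.4262 -0.161  -0.1651] 20.14 gauge tip,org,pt [[-0.0187, -0.0011], [-0.1207, 0.0005], [-0.2107, 0.0018]]
4 [ 0.4278 -0.1614 -0.1565] 13.04 gauge tip,org,pt [[-0.0171, -0.0004], [-0.1191, 0.0003], [-0.2091, 0.0009]]
rail [ 0.545  -0.1794 -0.1468] 20.01694050484559
```

Call:
apply_moves([
  {"dx":0,"dy":0,"dz":0.04,"ax":0,"ay":0,"az":-0.1},
  {"dx":0,"dy":0,"dz":0.03,"ax":0,"ay":0,"az":0},
  {"dx":0,"dy":0,"dz":0,"ax":0,"ay":0,"az":0},
  {"dx":0,"dy":0,"dz":0,"ax":0,"ay":0,"az":0},
])

```text
time_s: 13.38
eef_pos: [0.4391, -0.1633, 0.0047]
orientation: [-3.142, -0.0, 2.867]
contact_force: [-0.1, -0.6, -1.7]
gripper_width: 0.333
finger_force: 37.9
```

Call:
apply_moves([
  {"dx":0,"dy":0,"dz":0.02,"ax":0,"ay":0,"az":0},
  {"dx":0,"dy":0,"dz":0,"ax":0,"ay":0,"az":0},
  {"dx":0,"dy":0,"dz":0,"ax":0,"ay":0,"az":0},
])

```text
time_s: 13.75
eef_pos: [0.4391, -0.1633, 0.0037]
orientation: [-3.142, -0.0, 2.867]
contact_force: [-0.7, -1.0, -2.5]
gripper_width: 0.336
finger_force: 37.9
```

Call:
apply_moves([
  {"dx":0,"dy":0,"dz":0.02,"ax":0,"ay":0,"az":0},
  {"dx":0,"dy":0,"dz":0,"ax":0,"ay":0,"az":0},
  {"dx":0,"dy":0,"dz":0,"ax":0,"ay":0,"az":0},
])

```text
time_s: 14.12
eef_pos: [0.4395, -0.1634, 0.0032]
orientation: [-3.142, 0.001, 2.867]
contact_force: [-1.5, 1.6, 4.2]
gripper_width: 0.337
finger_force: 37.9
```

Call:
apply_moves([
  {"dx":0,"dy":0,"dz":0.02,"ax":0,"ay":0,"az":0},
  {"dx":0,"dy":0,"dz":0,"ax":0,"ay":0,"az":0},
  {"dx":0,"dy":0,"dz":0,"ax":0,"ay":0,"az":0},
])

```text
time_s: 14.5
eef_pos: [0.4397, -0.1635, 0.003]
orientation: [-3.141, 0.001, 2.867]
contact_force: [-3.9, 1.7, 11.7]
gripper_width: 0.336
finger_force: 37.9
```

The blank touched the rail at the predicted height. I'll ease off to light contact and start sliding in.

Call:
apply_moves([
  {"dx":0,"dy":0,"dz":-0.03,"ax":0,"ay":0,"az":0},
  {"dx":-0.1,"dy":0.0128,"dz":0,"ax":0,"ay":0,"az":0},
  {"dx":-0.1,"dy":0.0128,"dz":0,"ax":0,"ay":0,"az":0},
  {"dx":-0.1,"dy":0.0128,"dz":0,"ax":0,"ay":0,"az":0},
  {"dx":-0.1,"dy":0.0128,"dz":0,"ax":0,"ay":0,"az":0},
  {"dx":0,"dy":0,"dz":0,"ax":0,"ay":0,"az":0},
])

```text
time_s: 15.25
eef_pos: [0.4603, -0.1665, 0.0033]
orientation: [-3.142, 0.002, 2.867]
contact_force: [1.0, 0.8, 1.9]
gripper_width: 0.333
finger_force: 37.9
```

Call:
apply_moves([
  {"dx":-0.08,"dy":0.01,"dz":0,"ax":0,"ay":0,"az":0},
  {"dx":-0.08,"dy":0.01,"dz":0,"ax":0,"ay":0,"az":0},
  {"dx":0,"dy":0,"dz":0,"ax":0,"ay":0,"az":0},
])

```text
time_s: 15.62
eef_pos: [0.4675, -0.1676, 0.0033]
orientation: [-3.142, 0.001, 2.867]
contact_force: [-0.0, 0.6, 2.4]
gripper_width: 0.34
finger_force: 37.9
```

Call:
apply_moves([
  {"dx":-0.08,"dy":0.01,"dz":0,"ax":0,"ay":0,"az":0},
  {"dx":-0.08,"dy":0.01,"dz":0,"ax":0,"ay":0,"az":0},
  {"dx":-0.08,"dy":0.01,"dz":0,"ax":0,"ay":0,"az":0},
  {"dx":0,"dy":0,"dz":0,"ax":0,"ay":0,"az":0},
])

```text
time_s: 16.12
eef_pos: [0.4793, -0.1694, 0.0034]
orientation: [-3.142, 0.001, 2.867]
contact_force: [-0.2, 0.2, 3.9]
gripper_width: 0.339
finger_force: 37.9
```

Call:
apply_moves([
  {"dx":-0.08,"dy":0.01,"dz":0,"ax":0,"ay":0,"az":0},
  {"dx":-0.08,"dy":0.01,"dz":0,"ax":0,"ay":0,"az":0},
  {"dx":-0.08,"dy":0.01,"dz":0,"ax":0,"ay":0,"az":0},
  {"dx":0,"dy":0,"dz":0,"ax":0,"ay":0,"az":0},
])

```text
time_s: 16.62
eef_pos: [0.4912, -0.1712, 0.0033]
orientation: [-3.142, 0.001, 2.867]
contact_force: [-0.1, 0.3, 4.6]
gripper_width: 0.338
finger_force: 37.9
```

```bash
python3 - <<'E'
from grid import *
d=snapshot("top");pickle.dump(d,open("top5.pkl","wb"));g=cv2.cvtColor(d["color"],cv2.COLOR_RGB2GRAY);g0=cv2.cvtColor(load("top",0)["color"],cv2.COLOR_RGB2GRAY)
for y in range(188,214): print(y,g0[y,370:386],g[y,370:386])
print([ (x,proj(d,T(*GP,[[x,0,.05]]))[0].round(1).tolist()) for GP in[(.545,-.1794,-.148)] for x in(0,.022,.03,.04,.052,.062)])
E
```

```text
188 [60 61 57 53 58 70 77 76 76 76 76 76 76 77 77 78] [61 61 58 53 59 70 78 79 80 79 80 79 80 80 80 80]
189 [61 60 57 52 62 74 77 76 77 76 76 77 76 77 78 77] [62 61 58 53 62 74 78 79 79 79 79 80 79 80 80 80]
190 [60 60 56 52 63 75 76 76 76 76 76 76 77 77 77 77] [61 61 57 53 63 74 76 80 79 78 79 79 79 80 80 80]
191 [60 59 56 52 59 69 71 74 75 76 76 76 77 77 77 77] [62 60 57 52 58 68 71 75 76 78 79 79 79 80 80 80]
192 [59 61 62 57 57 58 62 64 67 70 71 73 72 74 76 76] [60 62 62 56 55 56 60 63 66 70 72 74 74 76 79 78]
193 [58 65 71 68 66 65 62 60 64 80 95 88 69 65 67 67] [59 65 69 66 66 63 62 60 63 78 93 89 70 67 70 69]
194 [ 56  65  74  75  75  74  71  66  70 100 121 106  72  61  62  63] [ 57  66  73  74  74  74  70  65  69  99 120 107  74  63  63  64]
195 [ 57  66  75  77  77  76  73  66  73 111 126 101  70  67  69  70] [ 57  66  74  75  75  74  72  65  73 110 126 103  72  69  72  72]
196 [ 58  68  74  78  78  75  74  69  73 100 110  86  67  70  72  73] [ 59  68  73  78  78  74  74  68  72  98 110  89  68  73  74  75]
197 [60 67 71 77 78 75 74 72 69 73 73 67 66 73 74 75] [59 67 71 77 7
[... 1352 characters left out ...]
 154 152 133 101  93 122] [46 48 54 78 88 72 77 82 83 83 83 78 67 65 74 79]
210 [149 151 151 152 152 147 142 145 150 151 151 152 141 121 109 125] [47 48 61 86 90 73 79 83 84 84 83 74 64 70 79 80]
211 [128 137 142 146 145 126 107 112 118 122 134 147 151 145 137 141] [47 51 70 87 82 75 81 84 85 85 82 71 62 74 81 82]
212 [ 88 100 108 114 115  99  75  70  70  80 115 143 150 150 150 150] [48 55 77 87 74 78 83 85 86 85 79 68 67 78 83 82]
213 [ 61  63  67  71  81  99 100  88  79  73  96 119 125 130 138 141] [50 65 84 83 75 82 85 86 86 84 75 66 72 81 84 84]
[(0, [377.0, 212.4]), (0.022, [378.0, 205.4]), (0.03, [378.4, 202.9]), (0.04, [378.8, 199.8]), (0.052, [379.4, 196.0]), (0.062, [379.8, 192.9])]
```

Call:
apply_moves([
  {"dx":-0.08,"dy":0.01,"dz":0,"ax":0,"ay":0,"az":0},
  {"dx":-0.08,"dy":0.01,"dz":0,"ax":0,"ay":0,"az":0},
  {"dx":-0.06,"dy":0.008,"dz":0,"ax":0,"ay":0,"az":0},
  {"dx":0,"dy":0,"dz":0,"ax":0,"ay":0,"az":0},
])

```text
time_s: 17.18
eef_pos: [0.5019, -0.1727, 0.0033]
orientation: [-3.142, 0.0, 2.867]
contact_force: [-0.0, 1.4, 5.3]
gripper_width: 0.338
finger_force: 37.9
```

Call:
apply_moves([
  {"dx":-0.04,"dy":0.005,"dz":0,"ax":0,"ay":0,"az":0},
  {"dx":-0.04,"dy":0.005,"dz":0,"ax":0,"ay":0,"az":0},
  {"dx":0,"dy":0,"dz":0,"ax":0,"ay":0,"az":0},
  {"dx":0,"dy":0,"dz":0,"ax":0,"ay":0,"az":0},
])

```text
time_s: 17.68
eef_pos: [0.5056, -0.1733, 0.0033]
orientation: [-3.142, -0.0, 2.867]
contact_force: [-0.7, 0.4, 4.9]
gripper_width: 0.338
finger_force: 37.9
```

Call:
apply_moves([
  {"dx":-0.04,"dy":0.005,"dz":0,"ax":0,"ay":0,"az":0},
  {"dx":0,"dy":0,"dz":0,"ax":0,"ay":0,"az":0},
  {"dx":0,"dy":0,"dz":0,"ax":0,"ay":0,"az":0},
])

```text
time_s: 18.05
eef_pos: [0.5057, -0.1732, 0.0033]
orientation: [-3.141, -0.004, 2.867]
contact_force: [-5.4, 0.1, 10.0]
gripper_width: 0.337
finger_force: 37.9
```

It has touched the plunger (5 N, where expected). Continuing in small steps.

Call:
apply_moves([
  {"dx":-0.04,"dy":0.005,"dz":0,"ax":0,"ay":0,"az":0},
  {"dx":-0.04,"dy":0.005,"dz":-0.01,"ax":0,"ay":0,"az":0},
  {"dx":0,"dy":0,"dz":0,"ax":0,"ay":0,"az":0},
  {"dx":0,"dy":0,"dz":0,"ax":0,"ay":0,"az":0},
], grip_force=50)

```text
time_s: 18.55
eef_pos: [0.5084, -0.1734, 0.0033]
orientation: [-3.141, -0.007, 2.867]
contact_force: [-7.9, 0.3, 10.6]
gripper_width: 0.337
finger_force: 47.5
```

Call:
apply_moves([
  {"dx":-0.04,"dy":0.005,"dz":0,"ax":0,"ay":0,"az":0},
  {"dx":0,"dy":0,"dz":0,"ax":0,"ay":0,"az":0},
  {"dx":0,"dy":0,"dz":0,"ax":0,"ay":0,"az":0},
])

```text
time_s: 18.92
eef_pos: [0.5099, -0.1736, 0.0033]
orientation: [-3.141, -0.008, 2.867]
contact_force: [-10.0, 1.1, 12.5]
gripper_width: 0.332
finger_force: 47.4
```

Call:
apply_moves([
  {"dx":-0.04,"dy":0.005,"dz":0,"ax":0,"ay":0,"az":0},
  {"dx":0,"dy":0,"dz":0,"ax":0,"ay":0,"az":0},
  {"dx":0,"dy":0,"dz":0,"ax":0,"ay":0,"az":0},
])

```text
time_s: 19.3
eef_pos: [0.5115, -0.1738, 0.0033]
orientation: [-3.141, -0.009, 2.867]
contact_force: [-11.8, 1.6, 13.1]
gripper_width: 0.332
finger_force: 47.4
```

Call:
apply_moves([
  {"dx":-0.04,"dy":0.005,"dz":-0.005,"ax":0,"ay":0,"az":0},
  {"dx":0,"dy":0,"dz":0,"ax":0,"ay":0,"az":0},
  {"dx":0,"dy":0,"dz":0,"ax":0,"ay":0,"az":0},
])

```text
time_s: 19.68
eef_pos: [0.5129, -0.174, 0.0032]
orientation: [-3.141, -0.01, 2.867]
contact_force: [-12.8, 1.9, 13.4]
gripper_width: 0.334
finger_force: 47.4
```

Call:
apply_moves([
  {"dx":-0.03,"dy":0.004,"dz":-0.005,"ax":0,"ay":0,"az":0},
  {"dx":0,"dy":0,"dz":0,"ax":0,"ay":0,"az":0},
  {"dx":0,"dy":0,"dz":0,"ax":0,"ay":0,"az":0},
])

```text
time_s: 20.05
eef_pos: [0.5133, -0.174, 0.0032]
orientation: [-3.141, -0.012, 2.867]
contact_force: [-14.3, 1.7, 15.5]
gripper_width: 0.332
finger_force: 47.4
```

Call:
apply_moves([
  {"dx":-0.03,"dy":0.004,"dz":0,"ax":0,"ay":0,"az":0},
  {"dx":0,"dy":0,"dz":0,"ax":0,"ay":0,"az":0},
  {"dx":0,"dy":0,"dz":0,"ax":0,"ay":0,"az":0},
])

```text
time_s: 20.42
eef_pos: [0.5132, -0.174, 0.0032]
orientation: [-3.141, -0.015, 2.867]
contact_force: [-18.3, 1.5, 18.7]
gripper_width: 0.335
finger_force: 47.4
```

It stopped about 7.7 mm past plunger contact, so it looks home. I'll press a bit more firmly and check.

Call:
apply_moves([
  {"dx":-0.03,"dy":0.004,"dz":-0.01,"ax":0,"ay":0,"az":0},
  {"dx":-0.03,"dy":0.004,"dz":0,"ax":0,"ay":0,"az":0},
  {"dx":0,"dy":0,"dz":0,"ax":0,"ay":0,"az":0},
  {"dx":0,"dy":0,"dz":0,"ax":0,"ay":0,"az":0},
  {"dx":0,"dy":0,"dz":0,"ax":0,"ay":0,"az":0},
  {"dx":0,"dy":0,"dz":0,"ax":0,"ay":0,"az":0},
])

```text
time_s: 21.18
eef_pos: [0.5135, -0.174, 0.0031]
orientation: [-3.14, -0.02, 2.869]
contact_force: [-23.8, 2.1, 21.6]
gripper_width: 0.33
finger_force: 49.0
```

```bash
python3 - <<'E'
from fb import *
s=read_state();print(s["eef_pos"].round(4),s["orientation"].round(4),s["contact_force"].round(1),s["moment"].round(2),s["time_s"])
d=snapshot("top");pickle.dump(d,open("top6.pkl","wb"));sd=snapshot("side");pickle.dump(sd,open("side6.pkl","wb"))
g=gray(d)
for y in range(235,258): print(y,g[y,360:386].astype(int))
print(proj(d,T(.545,-.1794,-.148,[[-.132,0,.051],[-.097,0,.051]])).round(1))
a=load("side",0)["color"];c=proj(sd,T(.545,-.1794,-.148,[[.156,0,.05]]))[0].round().astype(int);print(c)
for im in(a,sd["color"]):
    q=cv2.cvtColor(im,cv2.COLOR_RGB2GRAY)[c[1]-8:c[1]+8,c[0]-11:c[0]+11];print('\n'.join(''.join('#' if v<90 else('+' if v<150 else '.') for v in r) for r in q),'\n')
E
```

```text
[ 0.5135 -0.174   0.0031] [-3.1405 -0.0204  2.8687] [-23.8   2.1  21.6] [0.34 3.68 0.29] 21.175
235 [ 66  63  60  59  64  70  74  77  78  78  81  91  99 101 101 101 101 100
  93  83  78  77  75  70  68  66]
236 [ 66  63  60  63  69  74  76  78  79  78  83  93 100 101 101 101 101 100
  92  81  78  77  77  77  77  75]
237 [ 68  71  79  87  94  95  89  83  80  78  86  97 101 101 101 101 100 100
  91  81  78  78  77  78  78  79]
238 [ 84  97 108 119 127 132 129 113  94  84  93 103 104 104 102 101 100 100
  90  80  78  77  77  78  78  82]
239 [101 113 119 119 121 132 146 148 133 115 120 128 129 120 107 105 104 100
  89  80  78  78  77  77  78  82]
240 [107 112 105  89  83  95 119 140 149 146 144 145 146 140 132 131 128 114
  90  79  78  78  77  78  78  82]
241 [107 100  80  62  64  71  79  98 117 133 147 151 148 148 147 146 143 125
  95  79  78  78  78  78  79  83]
242 [ 95  82  61  58  65  69  70  71  77 102 139 157 153 150 149 148 145 125
  94  80  78  78  78  78  80  86]
243 [ 76  63  55  60  68  71  71  70  73  91 133 159 160 158 157 152 146 124
  91  78  76  77  79  78  79  86]
244 [
[... 1393 characters left out ...]
...+.+++
+++.................++
++...................+
+++.........+.........
+++...................
+++...................
++#+..................
####+................+
#+##++..............++
##+##+++...........+++
########++.......++##+
##########+++++++#####
++####################
+.+###################
+++################### 

++++...............+++
+++.................++
++...................+
++....................
++....................
+++...................
+++...................
++++..................
###+..................
+++++................+
#++++++............+++
###+++++++........++++
####++###+++++++++###+
+++##################+
+..#################++
+++################+++
```

```bash
python3 - <<'E'
from grid import *
d=load("side",6)
for x in(-.132,-.113,-.097): print(x,proj(d,T(.545,-.1794,-.148,[[x,0,.051]]))[0].round(1))
print("rail front",proj(d,T(.545,-.1794,-.148,[[-.105,-.006,.046],[-.105,-.006,.014]])).round(1).tolist())
grid(d["color"],312,372,232,275)
t=load("top",6)["color"];print("top rgb rows", [t[y,373].tolist() for y in range(236,262,2)])
print("rail before",load("top",0)["color"][244,364:384].mean(1).astype(int),load("top",4)["color"][274,360:380].mean(1).astype(int))
E
```

```text
-0.132 [331.9 260.6]
-0.113 [337.3 257.3]
-0.097 [341.7 254.6]
rail front [[340.9, 258.4], [340.7, 266.2]]
232 ........................................,###################
233 ........................................,###################
234 ........................................####################
235 ........................................####################
236 ........................................####################
237 ........................................####################
238 ........................................####################
239 .......................................,############,,,#####
240 ........................................###########,,,,,####
241 ........................................###ooo####,.,o######
242 .......................................,##ooooo###,.,#######
243 ......................................,ooooooooo###,########
244 .....................................,ooooooooooo###########
245 ....................................oooooooooooooo##########
246 .................................,oooooooooooooooo##########
247 ..............
[... 1494 characters left out ...]
............,###ooooo#oooooooooooooo...........
271 ..........................,,##oooo##oooooooooooo............
272 ...........................,,##ooooooooooooooo,.............
273 ............................,,##oooooooooooo,...............
274 ..............................,##oooooooooo.................
top rgb rows [[105, 100, 97], [107, 103, 100], [144, 139, 136], [155, 149, 146], [166, 160, 157], [164, 158, 156], [99, 107, 105], [65, 82, 78], [64, 80, 76], [62, 77, 74], [57, 68, 65], [56, 65, 62], [96, 98, 90]]
rail before [ 63  64  64  64  63  75 118 149 155 153 126  86  76  75  75  69  71  77
  79  81] [116  94  79  84 127 156 160 161 162 161 158 136 104  90  89  90  90  90
  90  90]
```

```bash
python3 - <<'E'
from h import *
t=load("top",0)["color"];print("base rgb",t[240,366],t[230,382],"now around",load("top",6)["color"][254,364:388:3].tolist())
g=cv2.cvtColor(load("side",6)["color"],cv2.COLOR_RGB2GRAY)
for y in range(245,268): print(y,g[y,324:360])
E
```

```text
base rgb [69 62 59] [82 77 75] now around [[72, 93, 91], [62, 77, 74], [61, 74, 71], [62, 77, 74], [61, 77, 74], [62, 77, 74], [60, 75, 73], [61, 76, 73]]
245 [133 126 110 100  91  87  87  86  84  82  85  82  82  86  85  83  85  87
  88  88  90  91  90  94  94 104 115 119 119 120 118 119 118 119 120 118]
246 [135 132 118  99  91  90  88  87  85  87  85  84  84  83  81  84  83  83
  87  88  89  84  93 102 112 116 121 119 119 119 119 117 120 119 119 119]
247 [139 136 132 115  94  92  91  90  87  88  84  84  82  86  86  84  84  84
  85  85  89  99 111 115 120 121 118 117 119 120 119 120 118 119 121 119]
248 [142 138 139 124 101  92  91  90  89  90  87  85  84  83  84  83  84  84
  89  94 101 115 119 121 120 115 119 119 121 120 120 120 118 120 119 117]
249 [143 141 141 136 127 115  97  92  89  92  90  87  87  84  81  82  90 106
 121 119 118 120 119 118 117 119 120 120 119 119 120 120 119 119 116 112]
250 [143 141 143 141 137 125  99  92  92  91  93  90  88  88  87 105 139 163
 171 158 128 119 118 120 120 119 122 119 121 120 118 120 118 117 114 105]
251 [144 143 143 140 139 125 100  97  9
[... 1827 characters left out ...]
79  77  84 105 117 142
 167 169 164 153 131 102  91  87  87  87  85  85  88  87  87  88  86  84]
264 [103 104 101  99  93  81  79  68  60  64  77  90  87  83  84  98 116 142
 163 156 136 115 101  89  87  89  88  87  88  86  85  88  88  86  87  88]
265 [128 131 131 128 122 113 108  97  74  63  63  74  84  86  86  91 108 134
 154 131 102  91  87  87  85  84  88  89  87  88  87  85  88  88  88  87]
266 [135 137 139 141 136 131 123 117 100  73  62  62  72  82  88  88  95 108
 116 100  89  86  86  87  87  86  86  87  87  86  87  89  87  88  87  87]
267 [134 137 139 139 140 138 135 130 119 100  77  59  62  71  83  88  88  90
  91  89  89  88  89  88  86  86  88  86  88  88  86  87  89  87  87  88]
```

In the side picture the blade point sits at (331.5, 260), against (331.9, 260.6) predicted for home. The push is about 24 N, of which about 9 N is the spring. Handing in.

```bash
python3 -c "
from plant import *
print(job_done())"
```

```text
the job is handed in; nothing more can be done
None
```

I've handed the job in with the tang in the slot and the blank still gripped (49 N) and pressed home: an estimated 11 N on the stop plate, blade point within a pixel of its home position in the side picture. `job_done` gave no verdict.

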